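Stack a shimmed mount in its nest and mark its weld seam

ROBOT

A 6-joint arm with a two-finger parallel gripper is mounted at the origin on the work surface. World frame = base frame: x ahead of the robot, y to its left, z up, the work surface at z = 0. Lengths are in m, angles in rad, forces in N, time in s.
With the tool pointing down it reaches from about 0.25 to 0.725 m from the base axis. Payload 9.7 kg.
Tool frame: the origin (TCP) lies on the centre line of the jaws, within the pads' length; the fingertips stand 17 mm ahead of it and the grasp point (between the pads) lies 2 mm behind it (env.tcp_to_tips is the z of the fingertips in the tool frame, in m); z points along the fingers, y is the line along which they close (so a half turn about z gives the same grasp; the last joint's range is limited). The gripper opens to 85 mm and grips with 20 to 120 N. Pads are 22 mm wide; open, the fingers measure 114 mm over their backs; the gripper's body (76 mm by 85 mm) begins 54 mm behind the grasp point. The pads swing forward as they close: fully open they stand 13 mm farther back than shut.
Start: joints at [1.199, 0.087, 0.176, 1.66, 0, 1.571], TCP at [0.2, 0.512, 0.248] pointing down, gripper open.
Joint ranges: [-3.13, 3.13], [-0.85, 1.81], [-1.15, 1.24], [-2.2, 2.28], [-1.44, 1.52], [-3.14, 3.14]. Speed limits (rad/s): [2.22, 2.22, 2.57, 3.14, 3.14, 3.14].

INTERFACE

Orientations are given as a unit quaternion [x, y, z, w].
In Python, from bench import env gives the robot as it stands. The module is installed in compiled form; this text tells all that it offers.
- The arm moves only by the tool step_arm, never from a script. Its argument "steps" is a list that holds one entry, the list of rows, each a list of 5 numbers: the opening, from 0 (shut) to 1 (fully open), then the shift along the tool's x, y, z as a fraction of full scale, then the turn about the tool's z as a fraction of full scale. A call has 1 to 8 rows; each row is the pose to reach, as a shift and turn from the pose commanded when the call began, along the tool's axes at that moment, turning the shorter way round; what a row does not reach only later rows make up. Full scale, the value 1, is 80 mm for a shift and 360 degrees for a turn. A row lasts 1/10 s, in which the tool goes at most 50 mm and 8.59 degrees, less where a joint would pass 70% of its speed; a pose out of reach is approached as far as the arm can. A call with a number of a shift or a turn outside -1 to 1 is refused whole. A call with a gripper value outside its range is refused whole. The fingers move at their own pace and stop on an object; "force" is the grip in N (left out, the last holds). Time passes only in rows, so rows that repeat a pose let the fingers close. It gives the time, the measured TCP pose, the force, the opening and the grip force at its end, in the units of the state.
- env.get_obs(): the state, without advancing time (a new reading comes with each control period).
- env.grab_frame(name): name is "scene" or "top" or "wrist"; returns a dict with "frame" (384x512x3 uint8, red, green, blue), "fx", "fy", "cx", "cy" (pixels), "xyz" and "attitude" of the camera in the world; the wrist camera has in their place "mount" (4x4, takes a point from camera to tool coordinates, whose origin is the TCP and whose axes are the flange's). Camera axes: x right, y up, looking along -z (the intrinsics and any distortion apply to the point x, -y, -z); pixel columns grow to the right and rows downward; lengths in m; the calibration is good to about 2 mm. A picture is of the moment at which its call begins: read the wrist's pose just before it. There is no depth.
- env.sign_off(): hands the job in; it is judged then, once.
The state is a dict: "t": time; "qpos": joint angles; "dq": joint speeds; "joint_torque": joint torques, N m; "tool_pos": TCP position; "eef_rot": TCP orientation; "contact_force": force on the tool from outside, world axes, zero at the start; "wrist_torque": the same for the moment, N m; "gripper_width": opening from 0.0 (shut) to 1.0 (fully open); "grip_force": force on a finger pad.
Only numpy, scipy, OpenCV 4.12 (cv2) and the standard library are available. Lean on these libraries where they do the work, as an engineer would, in place of code of your own. Each camera call takes 0.05 s, during which the arm holds its last target. There are 200 camera calls.

TASK

Build up the mount in the nest: first the thick block, then every spacer shim lying on the bench, then the top plate with its weld seam upward, each flat and square between the corner guides. Then pull the paint marker out of the tool holder and guide its nib slowly (about 2 cm per second) along the weld seam on the top plate, starting at the end by the plate's long edge, round the corner, to the end by its short edge. Finally stand the marker back nib down in a free tube of the holder; do not knock over the can or the bottle.

Things in the scene. Friction and masses are not known exactly. Their poses are not given: they have to be found in the camera images.
- nest: assembly nest, fixed: grey base plate 124 x 84 x 8 mm with four L corner guides (4 mm thick, legs 16 mm) up to 66 mm above the bench, then steel flares outward to 72 mm. Pocket 104 x 64 mm, 2 mm more than the parts on each side; its long sides are open for 72 mm between the guides for the fingers. Origin: centre of the underside; x along the 104 mm side, z up
- nest_floor (a point): centre of the pocket floor, 8 mm above the bench; axes as the nest
- block: mount block: bare aluminium, 100 x 60 x 24 mm, the thick one, with two dark 18 mm spots on top. Origin: centre of the underside; x along the 100 mm side, z up
- shim1: spacer shim: bare aluminium plate 100 x 60 x 10 mm with two dark 12 mm spots; one to three of them are present, all alike, lying flat on the bench. Origin: centre of the underside; x along the 100 mm side, z up
- shim2: spacer shim: bare aluminium plate 100 x 60 x 10 mm with two dark 12 mm spots; one to three of them are present, all alike, lying flat on the bench. Origin: centre of the underside; x along the 100 mm side, z up
- shim3: spacer shim: bare aluminium plate 100 x 60 x 10 mm with two dark 12 mm spots; one to three of them are present, all alike, lying flat on the bench. Origin: centre of the underside; x along the 100 mm side, z up
- top_plate: top plate: bare steel, 100 x 60 x 10 mm, marked on its upper face by an L-shaped dark weld bead 5 mm wide; lies face up. Origin: centre of the underside; x along the 100 mm side, z up. The seam starts near its long edge (x -24, y 24 mm), runs to the corner (x -24, y -6), turns and ends near the short edge (x 44, y -6); the bead itself goes on 5 mm past both ends
- seam0 (a point): point on the weld seam at the start of the seam, on the plate's long edge; the bead stands 2 mm proud and can be drawn over; this point lies 1 mm above the plate's surface
- seam1 (a point): point on the weld seam halfway to the corner; the bead stands 2 mm proud and can be drawn over; this point lies 1 mm above the plate's surface
- seam2 (a point): point on the weld seam at the corner; the bead stands 2 mm proud and can be drawn over; this point lies 1 mm above the plate's surface
- seam3 (a point): point on the weld seam a third along the long leg; the bead stands 2 mm proud and can be drawn over; this point lies 1 mm above the plate's surface
- seam4 (a point): point on the weld seam two thirds along the long leg; the bead stands 2 mm proud and can be drawn over; this point lies 1 mm above the plate's surface
- seam5 (a point): point on the weld seam at the end of the seam, on the plate's short edge; the bead stands 2 mm proud and can be drawn over; this point lies 1 mm above the plate's surface
- holder: tool holder fixed to the bench: three upright square grey tubes, inside 22 x 22 mm, in a row at x = -50, 0 and +50 mm, rims 80 mm and inner floors 7 mm above the bench. Origin: centre of the underside; x along the row, z up. The marker, a punch and a nut driver each stand in one of the tubes, in any order
- marker: paint marker, standing upright loose in its tube: straight white round barrel 16 mm across from 12 to 138 mm above the nib, then a thin black 10 mm stub to 150 mm; about 40 g. Nib down. Origin: the nib's flat end; z up along the barrel
- nib (a point): the marker's flat nib end, 10 mm across (same point as the marker's origin)
- marker_grip (a point): the marker's axis 110 mm above the nib, a good place to grip
- punch: bystander: plain steel rod 16 mm across, 122 mm long, upright in another tube of the holder. Origin: its foot
- nut_driver: bystander: 16 mm shaft with a black handle 22 mm across, 135 mm long in all, upright in another tube. Origin: its foot
- spray_can: bystander: can 60 mm across, 170 mm tall, at the far left. Origin: centre of the underside
- oil_bottle: bystander: bottle 66 mm across, 180 mm tall, at the far right. Origin: centre of the underside

How it is judged:
By the outcome, as a careful person would: the job done as asked, in the order asked, and still so for the second after the job is handed in, with the robot touching nothing.
Of shim1, shim2, shim3 only 1 to 3 are there at a start; the rules pass over those that are not, and their reading is None.
At some moment in a run one of block, shim1, shim2, shim3, top_plate may be knocked a few centimetres aside while the robot is not near it.
It also fails if it takes over 210 s, if anything falls off the work surface, if the arm or the gripper's body presses on something with over 40 N, if the wrist force passes 120 N, or if a joint passes its speed limit or range.

## Working session

There is one attempt and no reset: what is moved stays moved. The work goes in short steps, Python scripts to look and compute and a tool call to move; the robot and the scene stay as the last step left them, time stands still between calls to the robot, and variables do not carry over. Pictures are saved under pics/ and viewed, at most 14 in all, crops included, and the job is handed in when it is done.

Besides the shell and the picture viewer there is one more tool, called after "Request:" by a JSON object that holds its "api" and its "payload". step_arm: Moves the arm, as the interface text tells. Shift numbers are shares of 80 mm and turn numbers shares of 360 degrees, none past 1 either way. Its arguments: {"type":"object","properties":{"steps":{"type":"array","items":{"type":"array","items":{"type":"array","items":{"type":"number","minimum":-1,"maximum":1}}}},"force":{"type":"number"}},"required":["steps"]}

```bash
mkdir -p pics; cat > h.py <<'E'
import numpy as np, cv2
from scipy.spatial.transform import Rotation as R
from bench import env
def cam(name):
    o=env.get_obs(); f=env.grab_frame(name)
    K=np.array([[f['fx'],0,f['cx']],[0,f['fy'],f['cy']],[0,0,1]],float)
    if 'mount' in f:
        T=np.eye(4);T[:3,:3]=R.from_quat(o['eef_rot']).as_matrix();T[:3,3]=o['tool_pos'];M=T@np.array(f['mount'])
        Rm,p=M[:3,:3],M[:3,3]
    else:
        a=np.array(f['attitude']);Rm=a if a.shape==(3,3) else R.from_quat(a).as_matrix();p=np.array(f['xyz'])
    return f['frame'],K,Rm,p,f
def save(n,im): cv2.imwrite('pics/'+n+'.png',cv2.cvtColor(im,cv2.COLOR_RGB2BGR))
def onz(c,uv,z):
    _,K,Rm,p=c[:4];uv=np.atleast_2d(uv).astype(float)
    d=np.c_[(uv[:,0]-K[0,2])/K[0,0],-(uv[:,1]-K[1,2])/K[1,1],-np.ones(len(uv))]@Rm.T
    return p+d*((z-p[2])/d[:,2])[:,None]
def proj(c,P):
    _,K,Rm,p=c[:4];q=(np.atleast_2d(P)-p)@Rm
    return np.c_[K[0,0]*q[:,0]/-q[:,2]+K[0,2],K[1,1]*q[:,1]/q[:,2]+K[1,2]]
E
python3 - <<'E'
from h import *
for n in('scene','top','wrist'):
    c=cam(n);save(n+'0',c[0]);print(n,c[1].round(1).tolist(),c[3].round(3),c[2].round(2).tolist(),[k for k in c[4]],[c[4][k] for k in c[4] if 'dist' in k])
o=env.get_obs();print({k:np.round(v,3).tolist() for k,v in o.items()},env.tcp_to_tips)
E
```

```text
scene [[417.9, 0.0, 263.0], [0.0, 417.9, 191.0], [0.0, 0.0, 1.0]] [ 1.295 -0.265  0.792] [[0.36, -0.61, 0.71], [0.93, 0.24, -0.27], [-0.0, 0.76, 0.65]] ['frame', 'fx', 'fy', 'cx', 'cy', 'xyz', 'attitude'] []
top [[388.2, 0.0, 258.6], [0.0, 388.2, 191.8], [0.0, 0.0, 1.0]] [0.35  0.019 1.179] [[-0.07, 0.97, -0.21], [-1.0, -0.07, 0.02], [0.01, 0.21, 0.98]] ['frame', 'fx', 'fy', 'cx', 'cy', 'xyz', 'attitude'] []
wrist [[274.1, 0.0, 256.1], [0.0, 274.1, 195.6], [0.0, 0.0, 1.0]] [0.131 0.54  0.374] [[0.36, -0.89, -0.27], [0.93, 0.35, 0.11], [-0.0, -0.29, 0.96]] ['frame', 'fx', 'fy', 'cx', 'cy', 'mount'] []
{'t': 0.15, 'qpos': [1.199, 0.087, 0.175, 1.66, -0.0, 1.571], 'dq': [0.001, -0.001, 0.001, -0.001, 0.002, 0.001], 'joint_torque': [0.001, -52.076, 46.504, 0.014, -0.0, 0.0], 'tool_pos': [0.2, 0.512, 0.248], 'eef_rot': [0.185, 0.983, -0.0, -0.0], 'contact_force': [0.593, -0.968, 0.411], 'wrist_torque': [-0.019, -0.02, -0.009], 'grip_force': 0.0, 'gripper_width': 0.999} 0.017
```

View pics/top0.png

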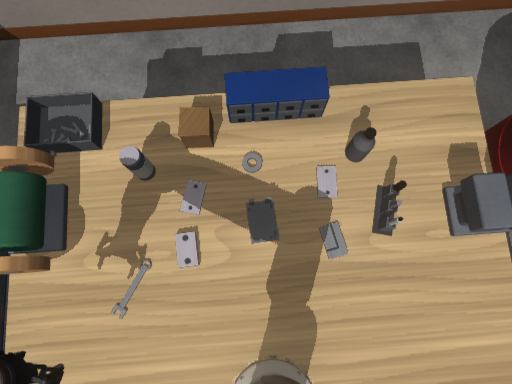

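View pics/scene0.png

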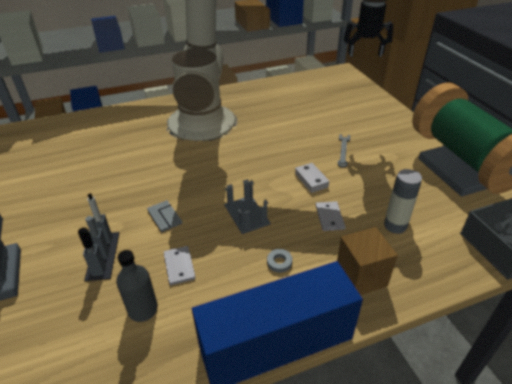

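Top view: nest at (262,221), block at (187,249), shims at (194,197) and (327,181), top plate at (334,240) and holder at (387,210). The scene view confirms only two shims, with the can at (405,200) and the bottle at (135,285). Now I'll measure coarse positions.

```bash
python3 - <<'E'
from h import *
c=cam('top');im=c[0];hsv=cv2.cvtColor(im,cv2.COLOR_RGB2HSV)
save('topz',cv2.resize(im[130:280,110:420],None,fx=2.55,fy=2.55,interpolation=cv2.INTER_CUBIC))
m=((hsv[...,1]<70)).astype(np.uint8);m=cv2.morphologyEx(m,cv2.MORPH_OPEN,np.ones((3,3)))
n,l,s,ce=cv2.connectedComponentsWithStats(m)
for i in range(1,n):
    x,y,w,h,a=s[i]
    if 100<a<3000 and 110<x<420 and 130<y<290:
        k=cv2.findContours((l==i).astype(np.uint8),cv2.RETR_EXTERNAL,2)[0][0][:,0]
        for z in(0.01,0.024):
            P=onz(c,k,z)[:,:2].astype(np.float32)*1000
            (cx,cy),(W,H),an=cv2.minAreaRect(P);print(s[i],z,round(cx),round(cy),round(W),round(H),round(an))
E
```

```text
[346 131  29  31 576] 0.01 725 -335 70 106 51
[346 131  29  31 576] 0.024 720 -331 69 105 51
[119 145  36  35 776] 0.01 725 367 138 66 42
[119 145  36  35 776] 0.024 721 363 136 65 42
[242 153  20  20 262] 0.01 699 9 60 62 86
[242 153  20  20 262] 0.024 695 9 59 61 86
[317 166  21  32 629] 0.01 621 -219 62 99 86
[317 166  21  32 629] 0.024 618 -216 61 98 86
[180 180  26  35 660] 0.01 603 196 62 102 74
[180 180  26  35 660] 0.024 600 194 61 101 74
[ 373  184   29   51 1054] 0.01 523 -396 78 159 76
[ 373  184   29   51 1054] 0.024 521 -391 77 158 76
[ 246  197   33   46 1171] 0.01 519 -10 134 87 4
[ 246  197   33   46 1171] 0.024 517 -10 132 86 4
[320 222  28  37 680] 0.01 440 -219 100 61 12
[320 222  28  37 680] 0.024 439 -216 99 60 12
[175 231  24  37 742] 0.01 445 221 103 64 4
[175 231  24  37 742] 0.024 444 219 101 63 4
[111 264  38  54 407] 0.01 341 390 38 162 60
[111 264  38  54 407] 0.024 341 385 38 161 60
```

View pics/topz.png

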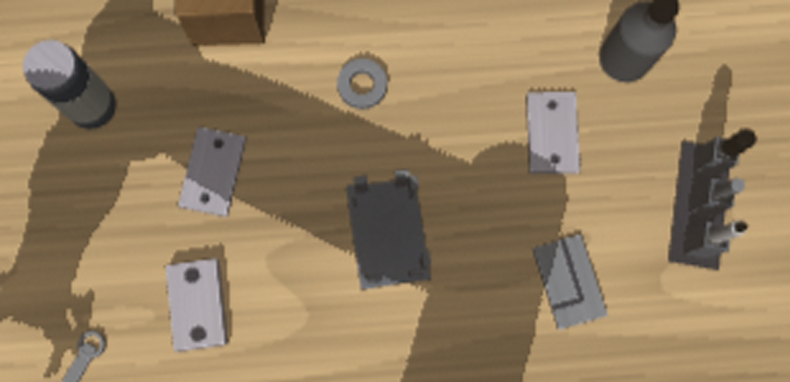

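```bash
cat >> h.py <<'E'
def yaw(q): y=R.from_quat(q).as_matrix()[:,1]; return np.degrees(np.arctan2(y[1],y[0]))
def plan(*W, start=None):
    """waypoints (x,y,z mm, yaw deg of tool y); prints per-call shift fractions; 180-degree symmetric"""
    o=env.get_obs();p=np.array(o['tool_pos'])*1000;a=yaw(o['eef_rot'])
    if start is not None: p,a=np.array(start[:3],float),start[3]
    for w in W:
        w=np.array(w,float);da=(w[3]-a+90)%180-90
        while True:
            t=np.radians(a);ey=np.array([np.cos(t),np.sin(t),0]);ex=np.array([-ey[1],ey[0],0])*1
            Rm=np.c_[np.cross(ey,[0,0,-1]),ey,[0,0,-1]]
            s=(w[:3]-p)@Rm/80;k=max(1,np.ceil(np.abs(s).max()));k=max(k,np.ceil(abs(da)/60))
            s=np.round(s/k,3);tr=np.round(-da/k/360,4)
            print(s.tolist(),tr,'->',end=' ')
            p=p+Rm@s*80;a-=tr*360;da+=tr*360;print(p.round(1),round(a,1))
            if k==1:break
E
python3 - <<'E'
from h import *
o=env.get_obs();print(R.from_quat(o['eef_rot']).as_matrix().round(2).tolist())
plan((445,220,180,94))
E
```

```text
[[-0.93, 0.36, -0.0], [0.36, 0.93, -0.0], [0.0, -0.0, -1.0]]
[-0.837, -0.458, 0.17] -0.0141 -> [248.8 453.9 234.2] 73.8
[-0.793, -0.53, 0.169] -0.014 -> [297.9 395.4 220.7] 78.8
[-0.743, -0.598, 0.17] -0.0141 -> [346.9 337.  207.1] 83.9
[-0.687, -0.662, 0.169] -0.014 -> [395.9 278.4 193.6] 88.9
[-0.627, -0.719, 0.17] -0.0141 -> [445. 220. 180.] 94.0
```

View pics/wrist0.png

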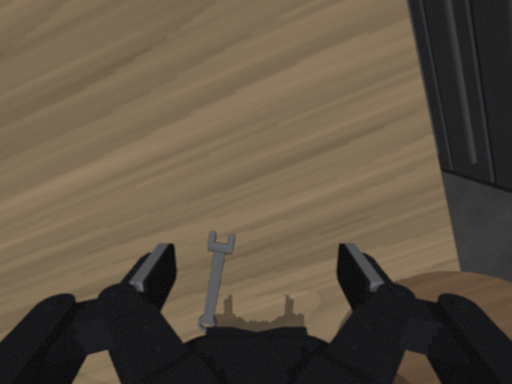

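The wrist view shows only bench and a wrench, with the jaws along the bottom at rows 240–300. Moving above the block.

Request:
{"api": "step_arm", "payload": {"steps": [[[1,-0.4,-0.23,0.085,-0.007],[1,-0.837,-0.458,0.17,-0.0141],[1,-0.837,-0.458,0.17,-0.0141]]]}}

```text
t: 0.5
tool_pos: [0.2506, 0.4513, 0.234]
eef_rot: [0.142, 0.99, -0.001, 0.0]
contact_force: [0.4, 1.4, -0.3]
gripper_width: 1.0
grip_force: 0.0
```

Request:
{"api": "step_arm", "payload": {"steps": [[[1,-0.4,-0.26,0.085,-0.007],[1,-0.793,-0.53,0.169,-0.014],[1,-0.793,-0.53,0.169,-0.014]]]}}

```text
t: 0.8
tool_pos: [0.2995, 0.3931, 0.2205]
eef_rot: [0.098, 0.995, -0.001, 0.0]
contact_force: [-0.6, 0.8, 0.5]
gripper_width: 0.998
grip_force: 0.0
```

Request:
{"api": "step_arm", "payload": {"steps": [[[1,-0.37,-0.3,0.085,-0.007],[1,-0.743,-0.598,0.17,-0.0141],[1,-0.743,-0.598,0.17,-0.0141]]]}}

```text
t: 1.1
tool_pos: [0.3483, 0.3351, 0.2069]
eef_rot: [0.054, 0.999, -0.001, -0.0]
contact_force: [-1.5, 1.2, 0.0]
gripper_width: 0.998
grip_force: 0.0
```

Request:
{"api": "step_arm", "payload": {"steps": [[[1,-0.34,-0.33,0.085,-0.007],[1,-0.687,-0.662,0.169,-0.014],[1,-0.687,-0.662,0.169,-0.014]]]}}

```text
t: 1.4
tool_pos: [0.3972, 0.277, 0.1933]
eef_rot: [0.01, 1.0, -0.0, -0.0]
contact_force: [-0.7, -0.8, -1.0]
gripper_width: 1.004
grip_force: 0.0
```

Request:
{"api": "step_arm", "payload": {"steps": [[[1,-0.31,-0.36,0.085,-0.007],[1,-0.627,-0.719,0.17,-0.0141],[1,-0.627,-0.719,0.17,-0.0141],[1,-0.627,-0.719,0.17,-0.0141],[1,-0.627,-0.719,0.17,-0.0141]]]}}

```text
t: 1.9
tool_pos: [0.4445, 0.2214, 0.1808]
eef_rot: [-0.035, 0.999, 0.0, 0.0]
contact_force: [0.9, 0.3, 0.1]
gripper_width: 1.0
grip_force: 0.0
```

```bash
cat >> h.py <<'E'
def part(name,ztop,exy,tag,r=70):
    """find pale part near exy (mm) in camera name; print rectangle at ztop and dark spots in it"""
    c=cam(name);im=c[0];hsv=cv2.cvtColor(im,cv2.COLOR_RGB2HSV);save(tag,im)
    m=(hsv[...,1]<60).astype(np.uint8)
    P=np.array([[exy[0]+i*r,exy[1]+j*r,ztop] for i,j in((-1,-1),(-1,1),(1,1),(1,-1))])/1000
    w=np.zeros_like(m);cv2.fillPoly(w,[proj(c,P).round().astype(np.int32)],1);m&=w
    m=cv2.morphologyEx(m,cv2.MORPH_OPEN,np.ones((5,5)))
    k=max(cv2.findContours(m,cv2.RETR_EXTERNAL,cv2.CHAIN_APPROX_NONE)[0],key=cv2.contourArea)
    Q=(onz(c,k[:,0]+0.0,ztop/1000)[:,:2]*1000).astype(np.float32)
    (x,y),(W,H),an=cv2.minAreaRect(Q);print(tag,'rect',np.round([x,y,W,H,(an if W>H else an+90)],1))
    f=np.zeros_like(m);cv2.drawContours(f,[cv2.convexHull(k)],-1,1,-1);f=cv2.erode(f,np.ones((7,7)))
    v=hsv[...,2].astype(float);bg=cv2.medianBlur(hsv[...,2],45).astype(float)
    d=((v<0.62*bg)&(f>0)).astype(np.uint8)
    n,l,s,ce=cv2.connectedComponentsWithStats(d);S=[]
    for i in range(1,n):
        if s[i][4]>25:
            X=onz(c,ce[i],ztop/1000)[0,:2]*1000;S.append(X);print('  spot',X.round(1),s[i].tolist())
    if len(S)==2: d=S[0]-S[1];print('  mid',((S[0]+S[1])/2).round(1),'ang',round(np.degrees(np.arctan2(d[1],d[0]))%180,1),'dist',round(np.hypot(*d),1))
    return c
E
python3 - <<'E'
from h import *
o=env.get_obs();print(o['tool_pos'],yaw(o['eef_rot']),o['dq'])
part('wrist',24,(445,220),'w_block')
part('top',24,(445,220),'t_block')
E
```

```text
[0.44452974 0.22135206 0.18079647] 94.01220857276948 [ 0.00560212 -0.00469292 -0.00477706 -0.00119326 -0.00217653 -0.01098455]
w_block rect [443.7 219.2 101.1  60.8   4. ]
  spot [410.3 216.9] [246, 145, 16, 17, 209]
  spot [478.5 221.8] [247, 208, 15, 15, 171]
  mid [444.4 219.3] ang 4.1 dist 68.3
t_block rect [4.440e+02 2.384e+02 1.413e+02 1.047e+02 4.000e-01]
  spot [462.  246.1] [165, 230, 30, 41, 523]
```

View pics/w_block.png

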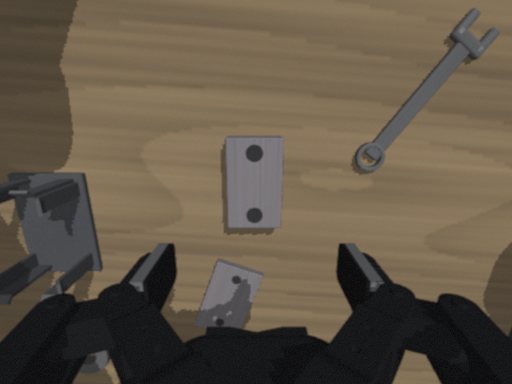

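```bash
python3 - <<'E'
from h import *
plan((444.2,219.3,102,94),(444.2,219.3,22,94))
E
```

```text
[0.006, -0.025, 0.985] 0.0002 -> [444.2 219.3 102. ] 94.0
[-0.0, 0.0, 0.5] -0.0 -> [444.2 219.3  62. ] 94.0
[-0.0, 0.0, 0.5] -0.0 -> [444.2 219.3  22. ] 94.0
```

Request:
{"api": "step_arm", "payload": {"steps": [[[1,0.006,-0.025,0.5,0],[1,0.006,-0.025,0.985,0],[1,0.006,-0.025,0.985,0]]]}}

```text
t: 2.3
tool_pos: [0.4418, 0.2177, 0.0972]
eef_rot: [-0.035, 0.999, -0.001, -0.003]
contact_force: [-0.2, -0.1, 0.4]
gripper_width: 0.998
grip_force: 0.0
```

Request:
{"api": "step_arm", "payload": {"steps": [[[1,0,0,0.3,0],[1,0,0,0.6,0],[1,0,0,0.8,0],[1,0,0,0.9,0],[1,0,0,1,0],[1,0,0,1,0],[1,0,0,1,0]]]}}

```text
t: 3.0
tool_pos: [0.4451, 0.2184, 0.0226]
eef_rot: [-0.035, 0.999, 0.0, 0.0]
contact_force: [0.1, -0.4, -0.7]
gripper_width: 1.002
grip_force: 0.0
```

Request:
{"api": "step_arm", "payload": {"steps": [[[0.5,0,0,0,0],[0.5,0,0,0,0],[0.5,0,0,0,0],[0.5,0,0,0,0],[0.5,0,0,0,0],[0.5,0,0,0,0]]], "force": 60}}

```text
t: 3.6
tool_pos: [0.4453, 0.2184, 0.0228]
eef_rot: [-0.035, 0.999, 0.0, 0.001]
contact_force: [-1.5, 0.2, 5.9]
gripper_width: 0.683
grip_force: 65.7
```

```bash
python3 - <<'E'
from h import *
plan((445,218.4,190,94),(585,-10,200,94))
E
```

```text
[0.001, 0.0, -0.696] 0.0 -> [445.2 218.3  78.5] 94.0
[0.001, 0.0, -0.697] 0.0 -> [445.1 218.3 134.3] 94.0
[0.001, 0.001, -0.696] 0.0 -> [445.  218.4 190. ] 94.0
[-0.515, -0.99, -0.042] 0.0 -> [491.7 142.3 193.3] 94.0
[-0.516, -0.99, -0.042] 0.0 -> [538.4  66.2 196.7] 94.0
[-0.515, -0.99, -0.041] 0.0 -> [585. -10. 200.] 94.0
```

Request:
{"api": "step_arm", "payload": {"steps": [[[0.5,0,0,-0.2,0],[0.5,0,0,-0.5,0],[0.5,0,0,-1,0],[0.5,0,0,-1,0]]]}}

```text
t: 4.0
tool_pos: [0.4467, 0.219, 0.1067]
eef_rot: [-0.035, 0.999, 0.001, 0.003]
contact_force: [-0.1, 0.2, -2.9]
gripper_width: 0.689
grip_force: 66.0
```

Request:
{"api": "step_arm", "payload": {"steps": [[[0.5,0,0,-0.4,0],[0.5,0,0,-0.8,0],[0.5,0,0,-1,0],[0.5,0,0,-1,0]]]}}

```text
t: 4.4
tool_pos: [0.4455, 0.2184, 0.1835]
eef_rot: [-0.035, 0.999, 0.001, 0.002]
contact_force: [0.9, -0.5, -3.8]
gripper_width: 0.683
grip_force: 66.6
```

Request:
{"api": "step_arm", "payload": {"steps": [[[0.5,-0.12,-0.25,-0.042,0],[0.5,-0.25,-0.5,-0.042,0],[0.5,-0.38,-0.75,-0.042,0],[0.5,-0.515,-0.99,-0.042,0]]]}}

```text
t: 4.8
tool_pos: [0.4912, 0.141, 0.183]
eef_rot: [-0.035, 0.999, -0.0, -0.001]
contact_force: [1.2, 0.7, -2.8]
gripper_width: 0.684
grip_force: 66.5
```

Request:
{"api": "step_arm", "payload": {"steps": [[[0.5,-0.12,-0.25,-0.042,0],[0.5,-0.25,-0.5,-0.042,0],[0.5,-0.38,-0.75,-0.042,0],[0.5,-0.516,-0.99,-0.042,0]]]}}

```text
t: 5.2
tool_pos: [0.5379, 0.0648, 0.1863]
eef_rot: [-0.035, 0.999, -0.0, -0.001]
contact_force: [0.1, 0.5, -3.2]
gripper_width: 0.683
grip_force: 66.5
```

Request:
{"api": "step_arm", "payload": {"steps": [[[0.5,-0.12,-0.25,-0.042,0],[0.5,-0.25,-0.5,-0.042,0],[0.5,-0.38,-0.75,-0.042,0],[0.5,-0.515,-0.99,-0.041,0],[0.5,-0.515,-0.99,-0.041,0],[0.5,-0.515,-0.99,-0.041,0],[0.5,-0.515,-0.99,-0.041,0]]]}}

```text
t: 5.9
tool_pos: [0.5841, -0.0098, 0.1907]
eef_rot: [-0.035, 0.999, 0.0, -0.001]
contact_force: [-0.6, -0.7, -3.0]
gripper_width: 0.684
grip_force: 66.5
```

```bash
python3 - <<'E'
from h import *
o=env.get_obs();print(o['tool_pos'],yaw(o['eef_rot']))
c=cam('wrist');save('w_nest',c[0])
print(proj(c,[[.518,-.01,.008]]))
E
```

```text
[ 0.58414884 -0.00983006  0.19065408] 94.02325806512029
[[259.92761849 120.78576293]]
```

View pics/w_nest.png

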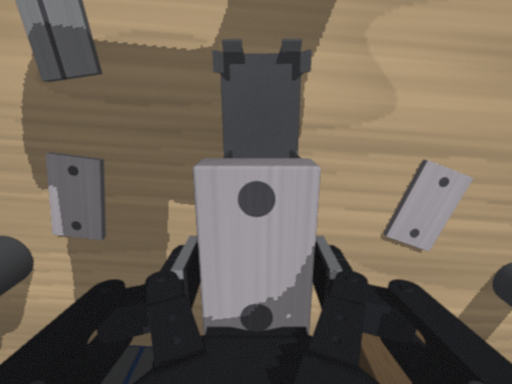

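The block in the jaws hides the near half of the nest, whose guides are at (232,55) and (290,55). Backing off 60 mm to see all of it.

Request:
{"api": "step_arm", "payload": {"steps": [[[0.5,-0.35,0,0,0],[0.5,-0.75,0,0,0],[0.5,-0.75,0,0,0],[0.5,-0.75,0,0,0],[0.5,-0.75,0,0,0]]]}}

```text
t: 6.45
tool_pos: [0.6439, -0.0057, 0.1918]
eef_rot: [-0.035, 0.999, 0.0, -0.0]
contact_force: [0.4, -0.5, -3.0]
gripper_width: 0.683
grip_force: 66.4
```

```bash
python3 - <<'E'
from h import *
o=env.get_obs();print(o['tool_pos'],yaw(o['eef_rot']))
c=cam('wrist');save('w_nest2',c[0]);np.savez('nest.npz',im=c[0],K=c[1],R=c[2],p=c[3])
u,v=proj(c,[[.518,-.01,.03]])[0].astype(int);print(u,v)
a,b=max(0,v-85),max(0,u-85);print('crop origin',b,a)
save('w_nest2z',cv2.resize(c[0][a:a+150,b:b+190],None,fx=4,fy=4,interpolation=cv2.INTER_CUBIC))
E
```

```text
[ 0.64393934 -0.00569423  0.19182666] 94.03735657174798
260 55
crop origin 175 0
```

View pics/w_nest2z.png

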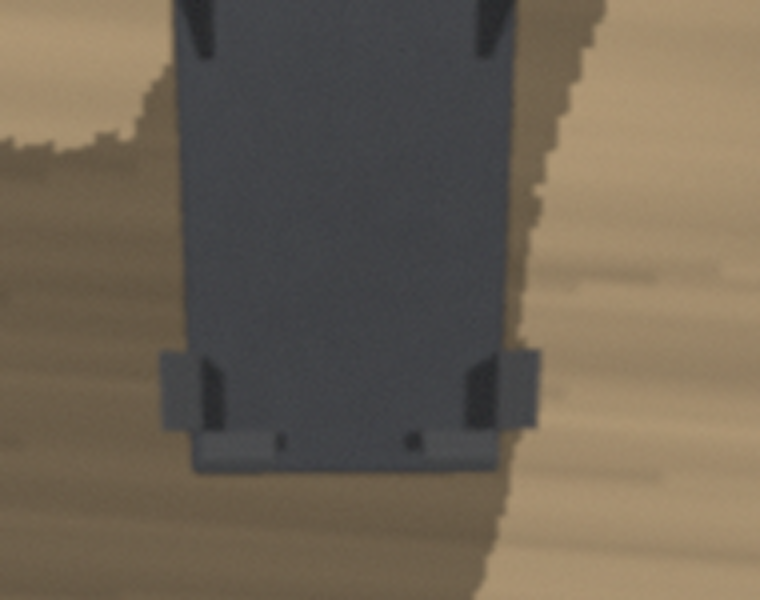

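Zoomed crop: the nest base's max-x edge is at row 117 between columns 223 and 300, with its guides at rows 88–115. I'll fit the plate edges across both wrist views.

```bash
python3 - <<'E'
from h import *
d=np.load('nest.npz');c2=(d['im'],d['K'],d['R'],d['p'])
f=env.grab_frame('wrist');o=env.get_obs()
t=np.radians(94.02);ey=np.array([np.cos(t),np.sin(t),0]);T=np.eye(4);T[:3,:3]=np.c_[np.cross(ey,[0,0,-1]),ey,[0,0,-1]]
T[:3,3]=[0.58415,-0.00983,0.19065];M=T@np.array(f['mount'])
im=cv2.cvtColor(cv2.imread('pics/w_nest.png'),cv2.COLOR_BGR2RGB);c1=(im,d['K'],M[:3,:3],M[:3,3])
def cross(sig,th=6):  # subpixel crossing between wood (R-B high) and grey
    s=sig.astype(float);r=[]
    for i in range(len(s)-1):
        if (s[i]-th)*(s[i+1]-th)<0: r.append(i+(s[i]-th)/(s[i]-s[i+1]))
    return r
for n,c,rows in(('1',c1,range(85,140,4)),('2',c2,range(25,85,5))):
    D=cv2.GaussianBlur(c[0].astype(np.float32),(3,3),0);D=D[...,0]-D[...,2]
    L=[];Rr=[]
    for r in rows:
        x=[k for k in cross(D[r,200:330],15)]
        if x:L.append((200+x[0],r));Rr.append((200+x[-1],r))
    for nm,q in(('L',L),('R',Rr)):
        P=onz(c,q,.008)[:,:2]*1000;k=np.polyfit(P[:,0],P[:,1],1);res=P[:,1]-np.polyval(k,P[:,0])
        print(n,nm,'y at 518:',np.polyval(k,518).round(1),'ang',np.degrees(np.arctan(k[0])).round(2),'res',np.abs(res).max().round(1))
    E=[]
    for u in range(250,275,4):
        x=cross(D[:150,u],15);x=(x[0] if n=='1' else x[-1]) if x else np.nan;E.append((u,x))
    P=onz(c,E,.008)[:,:2]*1000;print(n,'end px',np.round([e[1] for e in E],1),'xyz mean',P.mean(0).round(1),'ang',np.degrees(np.polyfit(P[:,1],P[:,0],1)[0]).round(1))
E
```

```text
1 L y at 518: -51.5 ang 4.28 res 0.1
1 R y at 518: 32.2 ang 4.45 res 0.4
1 end px [53.4 53.4 53.3 53.4 53.3 53.2 53.1] xyz mean [451.9 -12.8] ang -4.5
2 L y at 518: -51.4 ang 4.23 res 0.2
2 R y at 518: 20.2 ang -25.43 res 65.0
2 end px [117.7 117.8 117.7 117.7 117.7 117.7 117.7] xyz mean [574.7  -3.9] ang -4.1
```

```bash
python3 - <<'E'
from h import *
o=env.get_obs();p=o['tool_pos']*1000;print(p)
part('wrist',p[2]+1.2,p[:2],'w_held',r=62)
E
```

```text
[643.95313082  -5.95028625 192.27752799]
w_held rect [647.3  -6.  124.3 118.5  89.9]
  spot [609.3  -7.9] [238, 182, 37, 35, 785]
  spot [650.  -37.8] [186, 239, 15, 62, 520]
  spot [646.4  27.5] [312, 240, 15, 63, 552]
  spot [637.7  37.1] [329, 245, 24, 28, 194]
  spot [644.3 -49. ] [160, 246, 24, 27, 189]
  spot [672.8  -2.3] [244, 305, 28, 11, 185]
```

```bash
python3 - <<'E'
from h import *
plan((514.4,-10.6,188,94.3),(514.4,-10.6,110,94.3))
E
```

```text
[0.81, 0.028, 0.027] -0.0004 -> [579.2  -8.3 190.2] 94.2
[0.81, 0.03, 0.027] -0.0004 -> [514.4 -10.6 188. ] 94.3
[0.0, 0.0, 0.975] 0.0 -> [514.4 -10.6 110. ] 94.3
```

Request:
{"api": "step_arm", "payload": {"steps": [[[0.5,0.25,0.01,0.027,-0.0004],[0.5,0.5,0.02,0.027,-0.0004],[0.5,0.81,0.028,0.027,-0.0004]]]}}

```text
t: 6.9
tool_pos: [0.5788, -0.0084, 0.1896]
eef_rot: [-0.036, 0.999, 0.0, 0.0]
contact_force: [-1.5, 0.1, -2.8]
gripper_width: 0.688
grip_force: 66.5
```

Request:
{"api": "step_arm", "payload": {"steps": [[[0.5,0.35,0.01,0.027,-0.0004],[0.5,0.6,0.02,0.027,-0.0004],[0.5,0.81,0.03,0.027,-0.0004],[0.5,0.81,0.03,0.027,-0.0004],[0.5,0.81,0.03,0.027,-0.0004]]]}}

```text
t: 7.4
tool_pos: [0.515, -0.0107, 0.1881]
eef_rot: [-0.037, 0.999, -0.0, 0.001]
contact_force: [-0.0, 0.3, -3.1]
gripper_width: 0.686
grip_force: 66.5
```

Request:
{"api": "step_arm", "payload": {"steps": [[[0.5,0,0,0.25,0],[0.5,0,0,0.5,0],[0.5,0,0,0.75,0],[0.5,0,0,0.975,0],[0.5,0,0,0.975,0],[0.5,0,0,0.975,0]]]}}

```text
t: 8.0
tool_pos: [0.5153, -0.0107, 0.1096]
eef_rot: [-0.037, 0.999, 0.0, -0.0]
contact_force: [0.6, -1.0, -2.5]
gripper_width: 0.685
grip_force: 66.4
```

```bash
python3 - <<'E'
from h import *
o=env.get_obs();print(o['tool_pos'],yaw(o['eef_rot']))
plan((514.4,-10.6,87,94.3),(514.4,-10.6,30.8,94.3))
c=cam('wrist');save('w_pre',c[0])
E
```

```text
[ 0.51529468 -0.01069739  0.10961604] 94.29357315859966
[0.011, 0.002, 0.283] -0.0 -> [514.4 -10.6  87. ] 94.3
[0.0, 0.0, 0.702] -0.0 -> [514.4 -10.6  30.8] 94.3
```

View pics/w_pre.png

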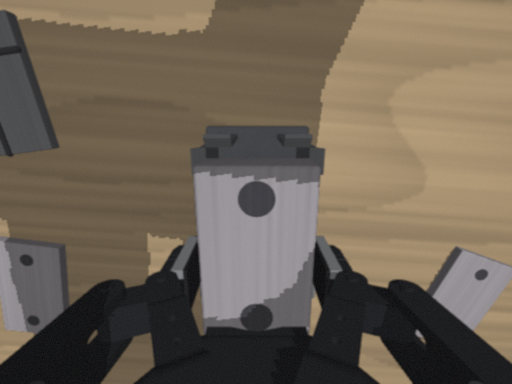

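The block looks centred over the nest: guides at (218,143) and (296,143), block edges at 193 and 320. Descending slowly.

Request:
{"api": "step_arm", "payload": {"steps": [[[0.5,0.011,0.002,0.1,0],[0.5,0.011,0.002,0.2,0],[0.5,0.011,0.002,0.28,0],[0.5,0.011,0.002,0.34,0],[0.5,0.011,0.002,0.38,0],[0.5,0.011,0.002,0.38,0]]]}}

```text
t: 8.65
tool_pos: [0.5138, -0.0106, 0.0784]
eef_rot: [-0.037, 0.999, 0.0, -0.0]
contact_force: [-0.7, 0.3, -2.7]
gripper_width: 0.681
grip_force: 66.5
```

Request:
{"api": "step_arm", "payload": {"steps": [[[0.5,0,0,0.04,0],[0.5,0,0,0.08,0],[0.5,0,0,0.12,0],[0.5,0,0,0.16,0],[0.5,0,0,0.2,0],[0.5,0,0,0.2,0]]]}}

```text
t: 9.25
tool_pos: [0.5138, -0.0106, 0.0623]
eef_rot: [-0.037, 0.999, 0.0, -0.0]
contact_force: [-0.3, 0.5, -3.6]
gripper_width: 0.682
grip_force: 66.5
```

Request:
{"api": "step_arm", "payload": {"steps": [[[0.5,0,0,0.06,0],[0.5,0,0,0.12,0],[0.5,0,0,0.18,0],[0.5,0,0,0.24,0],[0.5,0,0,0.3,0],[0.5,0,0,0.34,0],[0.5,0,0,0.37,0],[0.5,0,0,0.38,0]]]}}

```text
t: 10.05
tool_pos: [0.514, -0.0106, 0.0323]
eef_rot: [-0.037, 0.999, 0.0, -0.0]
contact_force: [-0.2, 0.6, -2.3]
gripper_width: 0.687
grip_force: 66.5
```

Request:
{"api": "step_arm", "payload": {"steps": [[[0.5,0,0,0.006,0],[0.5,0,0,0.012,0],[0.5,0,0,0.012,0]]]}}

```text
t: 10.35
tool_pos: [0.5141, -0.0106, 0.0317]
eef_rot: [-0.037, 0.999, -0.0, 0.0]
contact_force: [-0.4, 0.2, -3.1]
gripper_width: 0.685
grip_force: 66.5
```

Request:
{"api": "step_arm", "payload": {"steps": [[[0.5,0,0,0.01,0],[0.5,0,0,0.01,0],[0.85,0,0,0.01,0],[0.85,0,0,0.01,0],[0.85,0,0,0.01,0],[0.85,0,0,0.01,0]]]}}

```text
t: 10.95
tool_pos: [0.5142, -0.0106, 0.0309]
eef_rot: [-0.037, 0.999, -0.0, 0.0]
contact_force: [0.4, 0.2, -0.2]
gripper_width: 0.852
grip_force: 0.0
```

Request:
{"api": "step_arm", "payload": {"steps": [[[0.85,0,0,-0.1,0],[0.85,0,0,-0.5,0],[0.85,0,0,-1,0],[0.85,0,0,-1,0]]]}}

```text
t: 11.35
tool_pos: [0.5165, -0.0107, 0.1168]
eef_rot: [-0.037, 0.999, -0.0, 0.004]
contact_force: [-0.0, 0.1, -0.5]
gripper_width: 0.851
grip_force: 0.0
```

Request:
{"api": "step_arm", "payload": {"steps": [[[1,0,0,-0.5,0],[1,0,0,-1,0],[1,0,0,-1,0],[1,0,0,-1,0]]]}}

```text
t: 11.75
tool_pos: [0.5146, -0.0106, 0.1916]
eef_rot: [-0.037, 0.999, -0.0, 0.001]
contact_force: [-0.3, 0.7, -0.0]
gripper_width: 0.997
grip_force: 0.0
```

```bash
python3 - <<'E'
from h import *
o=env.get_obs();print(o['tool_pos'],yaw(o['eef_rot']))
part('wrist',32,(513.4,-10),'w_in1',r=48)
plan((600,195,190,106+0))
E
```

```text
[ 0.51455724 -0.01063131  0.19162062] 94.293447480532
w_in1 rect [513.1 -12.2  92.1  96.7 179.9]
  spot [474.7 -47. ] [221, 138, 6, 16, 76]
  spot [472.3  21.1] [286, 143, 7, 11, 61]
  spot [479.5 -12.9] [249, 144, 16, 16, 201]
  spot [548.   -7.9] [250, 207, 13, 14, 147]
  spot [549.   25.6] [283, 208, 7, 16, 83]
[-0.421, 0.827, 0.001] -0.0108 -> [542.6  57.9 190.2] 98.2
[-0.477, 0.797, 0.002] -0.0109 -> [571.3 126.4 190.1] 102.1
[-0.53, 0.763, 0.001] -0.0108 -> [600. 195. 190.] 106.0
```

View pics/w_in1.png

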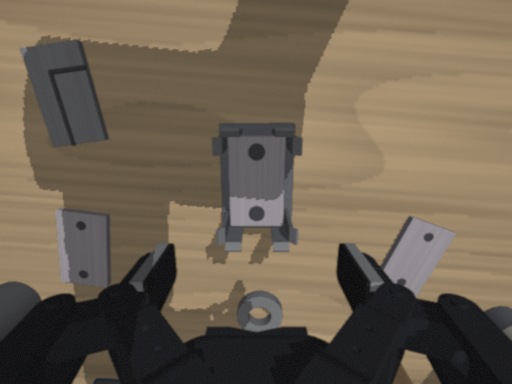

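Block sits square in the nest: its spots at (257,152) and (257,213) give a mid-point of (513.8,-10.4) at 4.2°. Next, the left shim.

```bash
python3 - <<'E'
from h import *
plan((600,195,180,74))
E
```

```text
[-0.421, 0.827, 0.043] 0.0188 -> [542.6  57.9 186.9] 87.5
[-0.321, 0.872, 0.043] 0.0188 -> [571.3 126.5 183.4] 80.8
[-0.217, 0.903, 0.043] 0.0188 -> [600. 195. 180.] 74.0
```

Request:
{"api": "step_arm", "payload": {"steps": [[[1,-0.2,0.4,0.043,0.009],[1,-0.421,0.827,0.043,0.0188],[1,-0.421,0.827,0.043,0.0188]]]}}

```text
t: 12.1
tool_pos: [0.543, 0.0607, 0.185]
eef_rot: [0.021, 1.0, 0.0, -0.001]
contact_force: [-0.3, -0.2, -1.0]
gripper_width: 1.002
grip_force: 0.0
```

Request:
{"api": "step_arm", "payload": {"steps": [[[1,-0.16,0.44,0.043,0.009],[1,-0.321,0.872,0.043,0.0188],[1,-0.321,0.872,0.043,0.0188]]]}}

```text
t: 12.4
tool_pos: [0.5716, 0.1292, 0.1815]
eef_rot: [0.08, 0.997, -0.0, -0.001]
contact_force: [-0.8, -0.5, 0.2]
gripper_width: 0.998
grip_force: 0.0
```

Request:
{"api": "step_arm", "payload": {"steps": [[[1,-0.1,0.45,0.043,0.009],[1,-0.217,0.903,0.043,0.0188],[1,-0.217,0.903,0.043,0.0188],[1,-0.217,0.903,0.043,0.0188],[1,-0.217,0.903,0.043,0.0188],[1,-0.217,0.903,0.043,0.0188]]]}}

```text
t: 13.0
tool_pos: [0.5998, 0.1939, 0.1805]
eef_rot: [0.14, 0.99, -0.0, -0.0]
contact_force: [0.4, -0.6, -0.6]
gripper_width: 1.001
grip_force: 0.0
```

```bash
python3 - <<'E'
from h import *
o=env.get_obs();print(o['tool_pos'],yaw(o['eef_rot']))
c=part('wrist',10,(602,195),'w_s1',r=75)
E
```

```text
[0.59981062 0.19387816 0.18047023] 73.95564648068961
w_s1 rect [603.2 195.9  61.  100.3 164. ]
  spot [570.6 205.2] [254, 150, 10, 10, 77]
  spot [636.3 186.6] [255, 210, 9, 8, 59]
  mid [603.4 195.9] ang 164.2 dist 68.3
```

```bash
python3 - <<'E'
from h import *
plan((603.5,195.7,100,74.1),(603.5,195.7,25,74.1))
E
```

```text
[-0.019, 0.017, 0.504] -0.0002 -> [601.7 194.9 140.3] 74.0
[-0.018, 0.016, 0.504] -0.0002 -> [603.5 195.7 100. ] 74.1
[-0.0, 0.0, 0.938] -0.0 -> [603.5 195.7  25. ] 74.1
```

Request:
{"api": "step_arm", "payload": {"steps": [[[0.82,-0.037,0.033,0.5,-0.0004],[0.82,-0.037,0.033,1,-0.0004],[0.82,-0.037,0.033,1,-0.0004],[0.82,-0.037,0.033,1,-0.0004]]]}}

```text
t: 13.45
tool_pos: [0.6033, 0.1961, 0.1012]
eef_rot: [0.138, 0.99, -0.0, -0.0]
contact_force: [-0.1, -0.1, 0.9]
gripper_width: 0.822
grip_force: 0.0
```

Request:
{"api": "step_arm", "payload": {"steps": [[[0.82,0,0,0.4,0],[0.82,0,0,0.7,0],[0.82,0,0,0.88,0],[0.82,0,0,0.95,0],[0.82,0,0,0.95,0],[0.82,0,0,0.95,0]]]}}

```text
t: 14.05
tool_pos: [0.6045, 0.197, 0.0262]
eef_rot: [0.138, 0.99, 0.0, 0.001]
contact_force: [-0.0, -0.4, 0.8]
gripper_width: 0.82
grip_force: 0.0
```

Request:
{"api": "step_arm", "payload": {"steps": [[[0.82,0,0,0.0125,0],[0.82,0,0,0.025,0],[0.82,0,0,0.0375,0],[0.82,0,0,0.05,0],[0.82,0,0,0.05,0],[0.82,0,0,0.05,0]]]}}

```text
t: 14.65
tool_pos: [0.6036, 0.1967, 0.0204]
eef_rot: [0.138, 0.99, -0.0, -0.0]
contact_force: [-0.1, -0.4, 0.2]
gripper_width: 0.824
grip_force: 0.0
```

Request:
{"api": "step_arm", "payload": {"steps": [[[0.82,0,0,0.0125,0],[0.82,0,0,0.025,0],[0.82,0,0,0.0375,0],[0.82,0,0,0.0375,0],[0.82,0,0,0.0375,0]]]}}

```text
t: 15.15
tool_pos: [0.6036, 0.1967, 0.0174]
eef_rot: [0.138, 0.99, -0.0, -0.0]
contact_force: [-0.3, 0.0, -0.5]
gripper_width: 0.822
grip_force: 0.0
```

Request:
{"api": "step_arm", "payload": {"steps": [[[0.82,0,0,0.0125,0],[0.82,0,0,0.025,0],[0.82,0,0,0.025,0],[0.82,0,0,0.025,0]]]}}

```text
t: 15.55
tool_pos: [0.6036, 0.1967, 0.0154]
eef_rot: [0.138, 0.99, -0.0, -0.0]
contact_force: [-0.0, -1.3, 0.8]
gripper_width: 0.817
grip_force: 0.0
```

Request:
{"api": "step_arm", "payload": {"steps": [[[0.82,0,0,0.0125,0],[0.82,0,0,0.025,0],[0.82,0,0,0.025,0],[0.82,0,0,0.025,0]]]}}

```text
t: 15.95
tool_pos: [0.6036, 0.1967, 0.0134]
eef_rot: [0.138, 0.99, -0.0, -0.0]
contact_force: [0.3, -0.8, -0.8]
gripper_width: 0.819
grip_force: 0.0
```

Request:
{"api": "step_arm", "payload": {"steps": [[[0.5,0,0,0,0],[0.5,0,0,0,0],[0.5,0,0,0,0],[0.5,0,0,0,0],[0.5,0,0,0,0]]]}}

```text
t: 16.45
tool_pos: [0.604, 0.1968, 0.014]
eef_rot: [0.138, 0.99, 0.0, 0.0]
contact_force: [-1.2, -0.2, 5.1]
gripper_width: 0.677
grip_force: 64.8
```

Request:
{"api": "step_arm", "payload": {"steps": [[[0.5,0,0,-0.05,0],[0.5,0,0,-0.2,0],[0.5,0,0,-0.5,0],[0.5,0,0,-0.5,0],[0.5,0,0,-0.5,0]]]}}

```text
t: 16.95
tool_pos: [0.604, 0.1968, 0.0541]
eef_rot: [0.138, 0.99, 0.0, 0.001]
contact_force: [0.1, 0.2, -2.4]
gripper_width: 0.682
grip_force: 64.4
```

```bash
python3 - <<'E'
from h import *
c=cam('wrist');save('w_g1',c[0]);o=env.get_obs()
plan((605,197,190,74.1),(514.2,-10.6,190,94.3),(514.2,-10.6,110,94.3),(514.2,-10.6,58,94.3))
E
```

```text
[-0.008, 0.004, -0.855] 0.0 -> [604.2 196.8 121.6] 74.1
[-0.008, 0.005, -0.855] 0.0001 -> [605. 197. 190.] 74.1
[0.127, -0.936, -0.0] -0.0187 -> [574.7 127.8 190. ] 80.8
[0.235, -0.914, -0.0] -0.0187 -> [544.5  58.6 190. ] 87.6
[0.341, -0.88, -0.0] -0.0187 -> [514.2 -10.6 190. ] 94.3
[0.0, -0.0, 1.0] -0.0 -> [514.2 -10.6 110. ] 94.3
[0.0, -0.0, 0.65] -0.0 -> [514.2 -10.6  58. ] 94.3
```

View pics/w_g1.png

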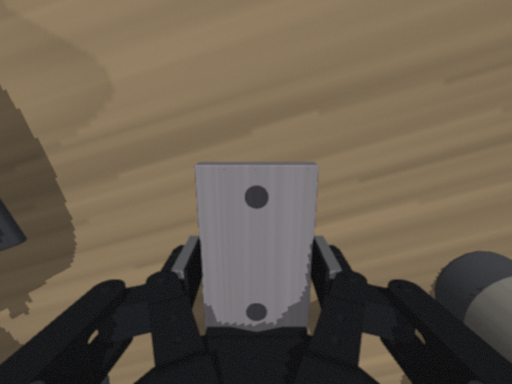

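The shim is held squarely, with spots at (257,196) and (257,312). Carrying it to the nest.

Request:
{"api": "step_arm", "payload": {"steps": [[[0.5,0,0,-0.4,0],[0.5,0,0,-0.8,0],[0.5,0,0,-0.85,0],[0.5,0,0,-0.85,0]]]}}

```text
t: 17.4
tool_pos: [0.6039, 0.1968, 0.1215]
eef_rot: [0.138, 0.99, 0.0, 0.0]
contact_force: [0.3, -0.6, -1.1]
gripper_width: 0.679
grip_force: 64.9
```

Request:
{"api": "step_arm", "payload": {"steps": [[[0.5,-0.016,0.009,-0.4,0],[0.5,-0.016,0.009,-0.8,0],[0.5,-0.016,0.009,-0.85,0],[0.5,-0.016,0.009,-0.85,0]]]}}

```text
t: 17.8
tool_pos: [0.6051, 0.197, 0.1885]
eef_rot: [0.138, 0.99, -0.0, -0.0]
contact_force: [0.2, -0.7, -2.4]
gripper_width: 0.676
grip_force: 65.0
```

Request:
{"api": "step_arm", "payload": {"steps": [[[0.5,0.03,-0.23,0,-0.005],[0.5,0.06,-0.47,0,-0.01],[0.5,0.1,-0.7,0,-0.015],[0.5,0.127,-0.936,0,-0.0187]]]}}

```text
t: 18.2
tool_pos: [0.5736, 0.1271, 0.1863]
eef_rot: [0.079, 0.997, -0.001, -0.002]
contact_force: [-0.3, -0.3, -0.9]
gripper_width: 0.68
grip_force: 64.9
```

Request:
{"api": "step_arm", "payload": {"steps": [[[0.5,0.06,-0.23,0,-0.005],[0.5,0.12,-0.46,0,-0.01],[0.5,0.18,-0.7,0,-0.015],[0.5,0.235,-0.914,0,-0.0187]]]}}

```text
t: 18.6
tool_pos: [0.5434, 0.0577, 0.1865]
eef_rot: [0.02, 1.0, -0.0, -0.002]
contact_force: [0.3, -0.3, -1.1]
gripper_width: 0.675
grip_force: 64.9
```

Request:
{"api": "step_arm", "payload": {"steps": [[[0.5,0.09,-0.22,0,-0.005],[0.5,0.18,-0.44,0,-0.01],[0.5,0.27,-0.66,0,-0.015],[0.5,0.346,-0.88,0,-0.0187],[0.5,0.346,-0.88,0,-0.0187],[0.5,0.346,-0.88,0,-0.0187]]]}}

```text
t: 19.2
tool_pos: [0.5135, -0.0106, 0.1876]
eef_rot: [-0.037, 0.999, 0.0, -0.001]
contact_force: [-0.3, 0.1, -0.5]
gripper_width: 0.678
grip_force: 64.9
```

Request:
{"api": "step_arm", "payload": {"steps": [[[0.5,0,0,0.25,0],[0.5,0,0,0.5,0],[0.5,0,0,0.8,0],[0.5,0,0,1,0],[0.5,0,0,1,0],[0.5,0,0,1,0]]]}}

```text
t: 19.8
tool_pos: [0.514, -0.01, 0.1091]
eef_rot: [-0.038, 0.999, 0.0, -0.001]
contact_force: [-0.1, 0.4, -0.6]
gripper_width: 0.681
grip_force: 64.9
```

```bash
python3 - <<'E'
from h import *
o=env.get_obs();print(o['tool_pos'],yaw(o['eef_rot']))
plan((513.8,-10.6,75,94.3),(513.8,-10.6,46.7,94.3))
E
```

```text
[ 0.51396238 -0.01004525  0.10914574] 94.35563260692136
[0.003, -0.007, 0.427] 0.0002 -> [513.8 -10.6  75. ] 94.3
[-0.0, 0.0, 0.354] -0.0 -> [513.8 -10.6  46.7] 94.3
```

Request:
{"api": "step_arm", "payload": {"steps": [[[0.5,0.003,-0.007,0.1,0],[0.5,0.003,-0.007,0.18,0],[0.5,0.003,-0.007,0.24,0],[0.5,0.003,-0.007,0.3,0],[0.5,0.003,-0.007,0.36,0],[0.5,0.003,-0.007,0.43,0],[0.5,0.003,-0.007,0.43,0]]]}}

```text
t: 20.5
tool_pos: [0.5135, -0.0112, 0.0741]
eef_rot: [-0.038, 0.999, 0.0, -0.001]
contact_force: [0.9, 0.3, -1.2]
gripper_width: 0.678
grip_force: 64.9
```

Request:
{"api": "step_arm", "payload": {"steps": [[[0.5,0,0,0.06,0],[0.5,0,0,0.12,0],[0.5,0,0,0.18,0],[0.5,0,0,0.24,0],[0.5,0,0,0.29,0],[0.5,0,0,0.33,0],[0.5,0,0,0.347,0],[0.5,0,0,0.347,0]]]}}

```text
t: 21.3
tool_pos: [0.5138, -0.0112, 0.0471]
eef_rot: [-0.038, 0.999, -0.0, -0.0]
contact_force: [-0.7, 1.4, -0.4]
gripper_width: 0.681
grip_force: 64.9
```

Request:
{"api": "step_arm", "payload": {"steps": [[[0.5,0,0,0.01,0],[0.5,0,0,0.01,0],[0.85,0,0,0.01,0],[0.85,0,0,0.01,0],[0.85,0,0,0.01,0],[0.85,0,0,0.01,0]]]}}

```text
t: 21.9
tool_pos: [0.514, -0.0112, 0.0466]
eef_rot: [-0.038, 0.999, -0.0, 0.0]
contact_force: [-0.3, -0.6, -0.6]
gripper_width: 0.85
grip_force: 0.0
```

Request:
{"api": "step_arm", "payload": {"steps": [[[0.85,0,0,-0.1,0],[0.85,0,0,-0.5,0],[0.85,0,0,-1,0],[0.85,0,0,-1,0]]]}}

```text
t: 22.3
tool_pos: [0.5162, -0.0112, 0.1325]
eef_rot: [-0.038, 0.999, -0.0, 0.004]
contact_force: [0.8, -0.4, 1.0]
gripper_width: 0.852
grip_force: 0.0
```

Request:
{"api": "step_arm", "payload": {"steps": [[[1,0,0,-0.5,0],[1,0,0,-0.8,0],[1,0,0,-0.8,0],[1,0,0,-0.8,0]]]}}

```text
t: 22.7
tool_pos: [0.5141, -0.0112, 0.1907]
eef_rot: [-0.038, 0.999, -0.0, 0.0]
contact_force: [-0.0, 0.1, -0.6]
gripper_width: 0.998
grip_force: 0.0
```

```bash
python3 - <<'E'
from h import *
o=env.get_obs();print(o['tool_pos'],yaw(o['eef_rot']))
part('wrist',42,(513.4,-10),'w_in2',r=42)
c=cam('top');save('t2',c[0])
hsv=cv2.cvtColor(c[0],cv2.COLOR_RGB2HSV);m=cv2.morphologyEx((hsv[...,1]<70).astype(np.uint8),cv2.MORPH_OPEN,np.ones((3,3)))
n,l,s,ce=cv2.connectedComponentsWithStats(m)
for i in range(1,n):
    if 400<s[i][4]<1500 and 110<s[i][0]<420 and 130<s[i][1]<290:print(s[i],(onz(c,ce[i],.01)[0,:2]*1000).round())
plan((620,-219,180,86))
E
```

```text
[ 0.51411849 -0.01116796  0.19074224] 94.32998686910635
w_in2 rect [ 5.139e+02 -9.700e+00  8.550e+01  8.430e+01  3.000e-01]
  spot [477.9 -46.4] [222, 146, 4, 9, 32]
  spot [479.9 -13.5] [251, 149, 11, 11, 92]
  spot [542.8 -40.8] [225, 204, 3, 16, 40]
  spot [544.7  24.4] [285, 209, 5, 16, 68]
  spot [548.   -8.3] [252, 214, 9, 8, 66]
[346 131  29  31 580] [ 726. -334.]
[119 145  36  35 779] [726. 368.]
[317 166  21  32 633] [ 621. -219.]
[ 373  184   29   51 1051] [ 519. -390.]
[319 222  29  37 680] [ 440. -219.]
[111 264  38  54 405] [335. 390.]
[-0.377, -0.897, 0.039] 0.0077 -> [549.  -80.4 186.3] 91.6
[-0.42, -0.878, 0.039] 0.0077 -> [ 584.5 -149.7  183.2] 88.8
[-0.462, -0.856, 0.04] 0.0077 -> [ 620. -219.  180.] 86.0
```

Shim 1 is in (mid-point (513.9,-10.9), spot distance 68 mm at z=42). Next, shim 2.

Request:
{"api": "step_arm", "payload": {"steps": [[[1,-0.19,-0.45,0.039,0.004],[1,-0.377,-0.897,0.039,0.0077],[1,-0.377,-0.897,0.039,0.0077]]]}}

```text
t: 23.1
tool_pos: [0.55, -0.0833, 0.1853]
eef_rot: [-0.012, 1.0, -0.0, -0.001]
contact_force: [-0.4, 0.7, -0.8]
gripper_width: 1.0
grip_force: 0.0
```

Request:
{"api": "step_arm", "payload": {"steps": [[[1,-0.21,-0.44,0.039,0.004],[1,-0.42,-0.878,0.039,0.0077],[1,-0.42,-0.878,0.039,0.0077]]]}}

```text
t: 23.4
tool_pos: [0.5854, -0.1525, 0.1819]
eef_rot: [0.012, 1.0, -0.0, -0.001]
contact_force: [-1.0, 0.0, -0.4]
gripper_width: 1.0
grip_force: 0.0
```

Request:
{"api": "step_arm", "payload": {"steps": [[[1,-0.23,-0.43,0.039,0.004],[1,-0.462,-0.856,0.04,0.0077],[1,-0.462,-0.856,0.04,0.0077],[1,-0.462,-0.856,0.04,0.0077],[1,-0.462,-0.856,0.04,0.0077]]]}}

```text
t: 23.9
tool_pos: [0.6199, -0.2179, 0.1807]
eef_rot: [0.034, 0.999, 0.0, -0.0]
contact_force: [0.4, 0.4, -0.2]
gripper_width: 0.997
grip_force: 0.0
```

```bash
python3 - <<'E'
from h import *
o=env.get_obs();print(o['tool_pos'],yaw(o['eef_rot']))
c=part('wrist',10,(621,-219),'w_s2',r=75)
plan((621.5,-219,100,86),(621.5,-219,20,86))
E
```

```text
[ 0.61989834 -0.21793189  0.18072851] 86.06303689176488
w_s2 rect [ 620.7 -220.1   61.1  101.3  176.2]
  spot [ 586.9 -217.8] [249, 148, 10, 10, 75]
  spot [ 655.1 -222.4] [250, 208, 9, 9, 63]
  mid [ 621.  -220.1] ang 176.2 dist 68.3
[-0.01, -0.007, 0.507] 0.0001 -> [ 620.7 -218.5  140.6] 86.0
[-0.01, -0.006, 0.507] 0.0001 -> [ 621.5 -219.   100. ] 86.0
[0.0, -0.0, 0.5] 0.0 -> [ 621.5 -219.    60. ] 86.0
[0.0, -0.0, 0.5] 0.0 -> [ 621.5 -219.    20. ] 86.0
```

Request:
{"api": "step_arm", "payload": {"steps": [[[0.82,-0.02,-0.031,0.5,-0.0004],[0.82,-0.02,-0.031,1,-0.0004],[0.82,-0.02,-0.031,1,-0.0004],[0.82,-0.02,-0.031,1,-0.0004]]]}}

```text
t: 24.35
tool_pos: [0.6214, -0.2207, 0.102]
eef_rot: [0.033, 0.999, 0.0, -0.0]
contact_force: [-0.6, -0.5, 1.1]
gripper_width: 0.821
grip_force: 0.0
```

Request:
{"api": "step_arm", "payload": {"steps": [[[0.82,0,0,0.4,0],[0.82,0,0,0.7,0],[0.82,0,0,0.85,0],[0.82,0,0,0.9,0],[0.82,0,0,0.9,0],[0.82,0,0,0.9,0]]]}}

```text
t: 24.95
tool_pos: [0.6227, -0.2218, 0.031]
eef_rot: [0.034, 0.999, -0.0, 0.001]
contact_force: [-0.2, 0.1, -0.1]
gripper_width: 0.82
grip_force: 0.0
```

Request:
{"api": "step_arm", "payload": {"steps": [[[0.82,0,0,0.04,0],[0.82,0,0,0.08,0],[0.82,0,0,0.12,0],[0.82,0,0,0.15,0],[0.82,0,0,0.17,0],[0.82,0,0,0.185,0],[0.82,0,0,0.185,0],[0.82,0,0,0.185,0]]]}}

```text
t: 25.75
tool_pos: [0.6218, -0.2216, 0.0143]
eef_rot: [0.034, 0.999, -0.0, 0.0]
contact_force: [-0.8, -0.1, 0.2]
gripper_width: 0.82
grip_force: 0.0
```

Request:
{"api": "step_arm", "payload": {"steps": [[[0.5,0,0,0,0],[0.5,0,0,0,0],[0.5,0,0,0,0],[0.5,0,0,0,0],[0.5,0,0,0,0]]]}}

```text
t: 26.25
tool_pos: [0.6221, -0.2217, 0.015]
eef_rot: [0.034, 0.999, -0.0, 0.001]
contact_force: [-0.8, 0.3, 5.8]
gripper_width: 0.68
grip_force: 64.9
```

Request:
{"api": "step_arm", "payload": {"steps": [[[0.5,0,0,-0.05,0],[0.5,0,0,-0.2,0],[0.5,0,0,-0.5,0],[0.5,0,0,-0.8,0],[0.5,0,0,-1,0],[0.5,0,0,-1,0],[0.5,0,0,-1,0]]]}}

```text
t: 26.95
tool_pos: [0.6217, -0.2216, 0.0938]
eef_rot: [0.034, 0.999, 0.0, -0.0]
contact_force: [0.5, -0.8, -2.1]
gripper_width: 0.677
grip_force: 64.5
```

```bash
python3 - <<'E'
from h import *
o=env.get_obs();p=o['tool_pos']*1000;print(p,yaw(o['eef_rot']))
part('wrist',p[2]-4,p[:2],'w_g2',r=60)
plan((621.5,-220,188,86),(513.6,-10.8,188,94.3),(513.6,-10.8,118,94.3))
E
```

```text
[ 621.7425495  -221.57796959   93.84306511] 86.159400327486
w_g2 rect [ 624.4 -221.7  114.9  120.5   90.1]
  spot [ 586.4 -218.9] [245, 184, 23, 22, 395]
  spot [ 623.9 -254.1] [187, 237, 16, 60, 530]
  spot [ 627.9 -189.1] [310, 237, 16, 60, 513]
  spot [ 618.4 -265.7] [162, 245, 23, 27, 196]
  spot [ 624.5 -176.7] [328, 245, 24, 28, 199]
  spot [ 654.6 -223.5] [247, 301, 19, 17, 261]
  spot [ 666.3 -244.6] [215, 327, 15, 3, 33]
  spot [ 669.  -203.6] [283, 327, 17, 3, 39]
[-0.0, 0.009, -0.593] 0.0002 -> [ 621.4 -220.7  140.5] 86.1
[-0.0, 0.009, -0.594] 0.0002 -> [ 621.5 -220.   188. ] 86.0
[0.509, 0.838, 0.0] -0.0077 -> [ 585.5 -150.3  188. ] 88.8
[0.468, 0.862, 0.0] -0.0077 -> [549.5 -80.5 188. ] 91.6
[0.425, 0.884, 0.0] -0.0076 -> [513.6 -10.8 188. ] 94.3
[0.0, -0.0, 0.875] -0.0 -> [513.6 -10.8 118. ] 94.3
```

Request:
{"api": "step_arm", "payload": {"steps": [[[0.5,0,0,-0.4,0],[0.5,0,0,-0.8,0],[0.5,0,0,-1,0],[0.5,0,0,-1,0]]]}}

```text
t: 27.4
tool_pos: [0.6224, -0.2218, 0.1756]
eef_rot: [0.034, 0.999, -0.0, 0.001]
contact_force: [-0.5, 0.2, -1.8]
gripper_width: 0.676
grip_force: 65.0
```

Request:
{"api": "step_arm", "payload": {"steps": [[[0.5,0.12,0.21,-0.18,-0.002],[0.5,0.25,0.43,-0.18,-0.004],[0.5,0.37,0.65,-0.18,-0.006],[0.5,0.505,0.852,-0.18,-0.0077]]]}}

```text
t: 27.8
tool_pos: [0.5851, -0.1499, 0.1858]
eef_rot: [0.009, 1.0, 0.0, -0.002]
contact_force: [0.1, 0.5, -1.9]
gripper_width: 0.678
grip_force: 65.0
```

Request:
{"api": "step_arm", "payload": {"steps": [[[0.5,0.12,0.22,0,-0.002],[0.5,0.24,0.43,0,-0.004],[0.5,0.36,0.65,0,-0.006],[0.5,0.463,0.862,0,-0.0077]]]}}

```text
t: 28.2
tool_pos: [0.5491, -0.0804, 0.1863]
eef_rot: [-0.015, 1.0, 0.0, -0.002]
contact_force: [0.0, -0.5, -1.8]
gripper_width: 0.682
grip_force: 64.9
```

Request:
{"api": "step_arm", "payload": {"steps": [[[0.5,0.1,0.22,0,-0.002],[0.5,0.2,0.44,0,-0.004],[0.5,0.32,0.66,0,-0.006],[0.5,0.42,0.884,0,-0.0076],[0.5,0.42,0.884,0,-0.0076],[0.5,0.42,0.884,0,-0.0076]]]}}

```text
t: 28.8
tool_pos: [0.5144, -0.0111, 0.1883]
eef_rot: [-0.039, 0.999, -0.0, -0.0]
contact_force: [-1.3, -0.1, -1.6]
gripper_width: 0.68
grip_force: 64.9
```

Request:
{"api": "step_arm", "payload": {"steps": [[[0.5,0,0,0.25,0],[0.5,0,0,0.5,0],[0.5,0,0,0.7,0],[0.5,0,0,0.875,0],[0.5,0,0,0.875,0],[0.5,0,0,0.875,0]]]}}

```text
t: 29.4
tool_pos: [0.5147, -0.0118, 0.1188]
eef_rot: [-0.039, 0.999, -0.0, -0.0]
contact_force: [-0.3, 0.5, -1.8]
gripper_width: 0.677
grip_force: 64.9
```

```bash
python3 - <<'E'
from h import *
o=env.get_obs();print(o['tool_pos'],yaw(o['eef_rot']))
plan((514.7,-10.9,80,94.3),(514.7,-10.9,57.5,94.3))
E
```

```text
[ 0.51472488 -0.0117764   0.11882387] 94.41536987731529
[-0.001, 0.011, 0.485] 0.0003 -> [514.7 -10.9  80. ] 94.3
[0.0, -0.0, 0.282] 0.0 -> [514.7 -10.9  57.5] 94.3
```

Request:
{"api": "step_arm", "payload": {"steps": [[[0.5,0,0.011,0.15,0.0003],[0.5,0,0.011,0.27,0.0003],[0.5,0,0.011,0.33,0.0003],[0.5,0,0.011,0.39,0.0003],[0.5,0,0.011,0.44,0.0003],[0.5,0,0.011,0.485,0.0003],[0.5,0,0.011,0.485,0.0003]]]}}

```text
t: 30.1
tool_pos: [0.5144, -0.0107, 0.0794]
eef_rot: [-0.038, 0.999, 0.0, -0.0]
contact_force: [-0.6, -0.5, -1.9]
gripper_width: 0.677
grip_force: 65.0
```

Request:
{"api": "step_arm", "payload": {"steps": [[[0.5,0,0,0.06,0],[0.5,0,0,0.12,0],[0.5,0,0,0.18,0],[0.5,0,0,0.23,0],[0.5,0,0,0.26,0],[0.5,0,0,0.28,0],[0.5,0,0,0.28,0]]]}}

```text
t: 30.8
tool_pos: [0.5145, -0.0106, 0.0573]
eef_rot: [-0.038, 0.999, 0.0, -0.0]
contact_force: [0.3, -0.4, -1.6]
gripper_width: 0.679
grip_force: 65.0
```

Request:
{"api": "step_arm", "payload": {"steps": [[[0.5,0,0,0.005,0],[0.5,0,0,0.005,0],[0.85,0,0,0.005,0],[0.85,0,0,0.005,0],[0.85,0,0,0.005,0],[0.85,0,0,0.005,0]]]}}

```text
t: 31.4
tool_pos: [0.5147, -0.0107, 0.0572]
eef_rot: [-0.038, 0.999, -0.0, 0.0]
contact_force: [-0.3, 0.1, 0.4]
gripper_width: 0.854
grip_force: 0.0
```

Request:
{"api": "step_arm", "payload": {"steps": [[[0.85,0,0,-0.1,0],[0.85,0,0,-0.5,0],[0.85,0,0,-1,0],[0.85,0,0,-1,0]]]}}

```text
t: 31.8
tool_pos: [0.5168, -0.0107, 0.1431]
eef_rot: [-0.038, 0.999, -0.0, 0.004]
contact_force: [0.8, 0.1, 0.8]
gripper_width: 0.848
grip_force: 0.0
```

Request:
{"api": "step_arm", "payload": {"steps": [[[1,0,0,-0.5,0],[1,0,0,-0.7,0],[1,0,0,-0.7,0],[1,0,0,-0.7,0]]]}}

```text
t: 32.2
tool_pos: [0.5146, -0.0107, 0.1929]
eef_rot: [-0.038, 0.999, -0.0, 0.0]
contact_force: [0.4, 0.7, -0.4]
gripper_width: 1.0
grip_force: 0.0
```

```bash
python3 - <<'E'
from h import *
o=env.get_obs();print(o['tool_pos'],yaw(o['eef_rot']))
part('wrist',52,(513.4,-10),'w_in3',r=42)
c=cam('top');save('t3',c[0])
hsv=cv2.cvtColor(c[0],cv2.COLOR_RGB2HSV);m=cv2.morphologyEx((hsv[...,1]<70).astype(np.uint8),cv2.MORPH_OPEN,np.ones((3,3)))
n,l,s,ce=cv2.connectedComponentsWithStats(m)
for i in range(1,n):
    if 400<s[i][4]<1500 and 110<s[i][0]<420 and 130<s[i][1]<290:print(s[i],(onz(c,ce[i],.01)[0,:2]*1000).round())
plan((440,-219,180,102))
E
```

```text
[ 0.51460984 -0.01065853  0.19285547] 94.32923945992846
w_in3 rect [513.4 -10.8  85.9  82.    0.9]
  spot [479.7 -13.1] [251, 150, 11, 11, 97]
  spot [541.3 -40.5] [223, 201, 5, 22, 69]
  spot [544.8  24.6] [285, 209, 6, 18, 67]
  spot [547.9  -7.7] [252, 216, 10, 9, 74]
[346 131  29  31 580] [ 726. -334.]
[119 145  36  35 780] [726. 368.]
[ 373  184   29   51 1051] [ 519. -390.]
[319 222  29  37 682] [ 440. -219.]
[111 264  38  54 408] [336. 390.]
[0.373, -0.842, 0.049] -0.0071 -> [489.4 -80.1 187.9] 96.9
[0.411, -0.825, 0.05] -0.0071 -> [ 464.7 -149.5  183.9] 99.4
[0.447, -0.806, 0.049] -0.0071 -> [ 440. -219.  180.] 102.0
```

Shim 2 is in: mid-point (513.8,-10.4), spot distance 68.4 at z=52. Next, the top plate.

Request:
{"api": "step_arm", "payload": {"steps": [[[1,0.19,-0.42,0.049,-0.0035],[1,0.373,-0.842,0.049,-0.0071],[1,0.373,-0.842,0.049,-0.0071]]]}}

```text
t: 32.6
tool_pos: [0.4883, -0.0826, 0.188]
eef_rot: [-0.059, 0.998, -0.0, -0.001]
contact_force: [0.8, 0.5, -0.2]
gripper_width: 0.996
grip_force: 0.0
```

Request:
{"api": "step_arm", "payload": {"steps": [[[1,0.2,-0.41,0.049,-0.0035],[1,0.411,-0.825,0.05,-0.0071],[1,0.411,-0.825,0.05,-0.0071]]]}}

```text
t: 32.9
tool_pos: [0.4638, -0.1518, 0.1841]
eef_rot: [-0.081, 0.997, 0.0, -0.001]
contact_force: [-0.4, 0.9, -0.5]
gripper_width: 0.996
grip_force: 0.0
```

Request:
{"api": "step_arm", "payload": {"steps": [[[1,0.22,-0.4,0.049,-0.0035],[1,0.447,-0.806,0.049,-0.0071],[1,0.447,-0.806,0.049,-0.0071],[1,0.447,-0.806,0.049,-0.0071],[1,0.447,-0.806,0.049,-0.0071]]]}}

```text
t: 33.4
tool_pos: [0.4408, -0.218, 0.1808]
eef_rot: [-0.105, 0.995, 0.0, -0.0]
contact_force: [-0.6, 0.6, 0.1]
gripper_width: 0.998
grip_force: 0.0
```

```bash
python3 - <<'E'
from h import *
o=env.get_obs();print(o['tool_pos'],yaw(o['eef_rot']))
c=part('wrist',10,(440,-219),'w_p',r=75)
plan((441,-219,100,102))
E
```

```text
[ 0.44075809 -0.21804591  0.18081553] 102.01515908166101
w_p rect [ 438.8 -219.7  100.8   60.7   11.8]
  spot [ 436.6 -220.6] [248, 158, 32, 62, 268]
[0.001, -0.007, 0.506] 0.0001 -> [ 440.9 -218.5  140.5] 102.0
[0.0, -0.006, 0.506] 0.0 -> [ 441. -219.  100.] 102.0
```

View pics/w_p.png

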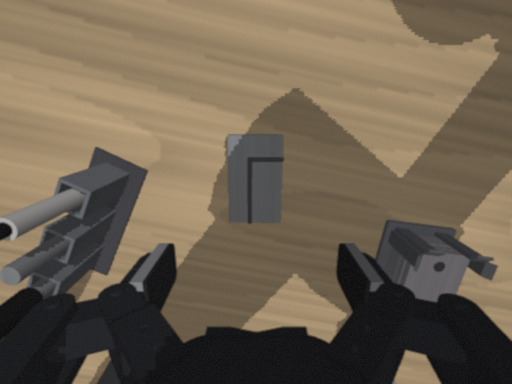

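The plate lies face up: short seam leg at row 158 running to its +y long edge, long leg down column 250. The marker (white barrel, black tip at (5,228)) is in the nearest tube.

```bash
python3 - <<'E'
from h import *
plan((439.6,-219.5,101,101.8),start=(440.76,-218.05,180.8,102.02))
E
```

```text
[0.018, -0.015, 0.998] 0.0006 -> [ 439.6 -219.5  101. ] 101.8
```

Request:
{"api": "step_arm", "payload": {"steps": [[[0.82,0.017,-0.015,0.5,0.0005],[0.82,0.017,-0.015,1,0.0005],[0.82,0.017,-0.015,1,0.0005],[0.82,0.017,-0.015,1,0.0005]]]}}

```text
t: 33.85
tool_pos: [0.4394, -0.2197, 0.1018]
eef_rot: [-0.103, 0.995, 0.0, -0.0]
contact_force: [-0.6, 0.4, 1.0]
gripper_width: 0.817
grip_force: 0.0
```

Request:
{"api": "step_arm", "payload": {"steps": [[[0.82,0,0,0.4,0],[0.82,0,0,0.7,0],[0.82,0,0,0.85,0],[0.82,0,0,0.9,0],[0.82,0,0,0.9,0],[0.82,0,0,0.9,0]]]}}

```text
t: 34.45
tool_pos: [0.4402, -0.2209, 0.0309]
eef_rot: [-0.103, 0.995, -0.001, 0.001]
contact_force: [0.2, 0.8, -0.1]
gripper_width: 0.822
grip_force: 0.0
```

Request:
{"api": "step_arm", "payload": {"steps": [[[0.82,0,0,0.04,0],[0.82,0,0,0.08,0],[0.82,0,0,0.12,0],[0.82,0,0,0.15,0],[0.82,0,0,0.17,0],[0.82,0,0,0.185,0],[0.82,0,0,0.185,0],[0.82,0,0,0.185,0]]]}}

```text
t: 35.25
tool_pos: [0.4394, -0.2205, 0.0145]
eef_rot: [-0.103, 0.995, -0.0, 0.0]
contact_force: [0.5, 0.6, -0.5]
gripper_width: 0.819
grip_force: 0.0
```

Request:
{"api": "step_arm", "payload": {"steps": [[[0.5,0,0,0,0],[0.5,0,0,0,0],[0.5,0,0,0,0],[0.5,0,0,0,0],[0.5,0,0,0,0]]]}}

```text
t: 35.75
tool_pos: [0.4395, -0.2205, 0.0151]
eef_rot: [-0.103, 0.995, -0.0, 0.0]
contact_force: [-2.5, 1.3, 6.0]
gripper_width: 0.677
grip_force: 65.0
```

Request:
{"api": "step_arm", "payload": {"steps": [[[0.5,0,0,-0.05,0],[0.5,0,0,-0.2,0],[0.5,0,0,-0.5,0],[0.5,0,0,-0.8,0],[0.5,0,0,-1,0],[0.5,0,0,-1,0],[0.5,0,0,-1,0]]]}}

```text
t: 36.45
tool_pos: [0.4394, -0.2205, 0.0943]
eef_rot: [-0.103, 0.995, -0.0, 0.0]
contact_force: [-0.5, 0.6, -5.0]
gripper_width: 0.677
grip_force: 65.5
```

```bash
python3 - <<'E'
from h import *
o=env.get_obs();p=o['tool_pos']*1000;print(p,yaw(o['eef_rot']))
plan((p[0],p[1],188,101.8),(514.0,-10.8,188,94.3),(514,-10.8,125,94.3))
E
```

```text
[ 439.37443843 -220.47901397   94.33188826] 101.81638970809877
[0.0, 0.0, -0.585] 0.0 -> [ 439.4 -220.5  141.1] 101.8
[0.0, 0.0, -0.586] 0.0 -> [ 439.4 -220.5  188. ] 101.8
[-0.483, 0.791, 0.0] 0.007 -> [ 464.2 -150.6  188. ] 99.3
[-0.448, 0.812, 0.0] 0.0069 -> [489.1 -80.7 188. ] 96.8
[-0.413, 0.831, 0.0] 0.007 -> [514.  -10.8 188. ] 94.3
[0.0, 0.0, 0.788] -0.0 -> [514.  -10.8 125. ] 94.3
```

Request:
{"api": "step_arm", "payload": {"steps": [[[0.5,0,0,-0.4,0],[0.5,0,0,-0.8,0],[0.5,0,0,-1,0],[0.5,0,0,-1,0]]]}}

```text
t: 36.85
tool_pos: [0.44, -0.2208, 0.1756]
eef_rot: [-0.103, 0.995, -0.001, 0.001]
contact_force: [0.8, -0.2, -3.6]
gripper_width: 0.676
grip_force: 66.9
```

Request:
{"api": "step_arm", "payload": {"steps": [[[0.5,-0.12,0.2,-0.17,0.002],[0.5,-0.24,0.4,-0.17,0.004],[0.5,-0.36,0.6,-0.17,0.006],[0.5,-0.485,0.791,-0.17,0.007]]]}}

```text
t: 37.25
tool_pos: [0.4639, -0.1497, 0.1856]
eef_rot: [-0.081, 0.997, 0.001, -0.001]
contact_force: [1.9, -0.3, -3.9]
gripper_width: 0.678
grip_force: 66.9
```

Request:
{"api": "step_arm", "payload": {"steps": [[[0.5,-0.11,0.2,0,0.002],[0.5,-0.22,0.4,0,0.004],[0.5,-0.33,0.6,0,0.006],[0.5,-0.45,0.812,0,0.0069]]]}}

```text
t: 37.65
tool_pos: [0.4889, -0.0799, 0.1855]
eef_rot: [-0.059, 0.998, 0.0, -0.002]
contact_force: [0.2, -0.5, -3.8]
gripper_width: 0.675
grip_force: 66.9
```

Request:
{"api": "step_arm", "payload": {"steps": [[[0.5,-0.1,0.2,0,0.002],[0.5,-0.2,0.4,0,0.004],[0.5,-0.3,0.6,0,0.006],[0.5,-0.413,0.831,0,0.007],[0.5,-0.413,0.831,0,0.007],[0.5,-0.413,0.831,0,0.007]]]}}

```text
t: 38.25
tool_pos: [0.5137, -0.0105, 0.186]
eef_rot: [-0.038, 0.999, -0.0, -0.001]
contact_force: [-0.1, -0.1, -3.4]
gripper_width: 0.676
grip_force: 66.9
```

Request:
{"api": "step_arm", "payload": {"steps": [[[0.5,0,0,0.25,0],[0.5,0,0,0.5,0],[0.5,0,0,0.7,0],[0.5,0,0,0.79,0],[0.5,0,0,0.79,0],[0.5,0,0,0.79,0]]]}}

```text
t: 38.85
tool_pos: [0.5144, -0.0111, 0.1252]
eef_rot: [-0.037, 0.999, -0.0, 0.0]
contact_force: [0.1, 0.7, -4.0]
gripper_width: 0.676
grip_force: 66.9
```

```bash
python3 - <<'E'
from h import *
o=env.get_obs();print(o['tool_pos'],yaw(o['eef_rot']))
plan((514.3,-10.7,85,94.3),(514.3,-10.7,67.6,94.3))
E
```

```text
[ 0.51441652 -0.01107533  0.12523396] 94.27032445035371
[0.001, 0.005, 0.503] -0.0001 -> [514.3 -10.7  85. ] 94.3
[0.0, -0.0, 0.217] 0.0 -> [514.3 -10.7  67.6] 94.3
```

Request:
{"api": "step_arm", "payload": {"steps": [[[0.5,0,0.005,0.15,0],[0.5,0,0.005,0.27,0],[0.5,0,0.005,0.35,0],[0.5,0,0.005,0.41,0],[0.5,0,0.005,0.46,0],[0.5,0,0.005,0.5,0],[0.5,0,0.005,0.5,0]]]}}

```text
t: 39.55
tool_pos: [0.5142, -0.0103, 0.0844]
eef_rot: [-0.037, 0.999, 0.0, -0.0]
contact_force: [0.1, 0.5, -3.2]
gripper_width: 0.676
grip_force: 66.9
```

Request:
{"api": "step_arm", "payload": {"steps": [[[0.5,0,0,0.05,0],[0.5,0,0,0.1,0],[0.5,0,0,0.15,0],[0.5,0,0,0.19,0],[0.5,0,0,0.21,0],[0.5,0,0,0.215,0],[0.5,0,0,0.215,0]]]}}

```text
t: 40.25
tool_pos: [0.5143, -0.0103, 0.0676]
eef_rot: [-0.037, 0.999, -0.0, 0.0]
contact_force: [0.5, 0.8, -4.0]
gripper_width: 0.678
grip_force: 66.9
```

Request:
{"api": "step_arm", "payload": {"steps": [[[0.5,0,0,0.006,0],[0.5,0,0,0.006,0],[0.85,0,0,0.006,0],[0.85,0,0,0.006,0],[0.85,0,0,0.006,0],[0.85,0,0,0.006,0]]]}}

```text
t: 40.85
tool_pos: [0.5145, -0.0103, 0.0674]
eef_rot: [-0.037, 0.999, -0.0, 0.0]
contact_force: [0.5, -0.4, -0.0]
gripper_width: 0.849
grip_force: 0.0
```

Request:
{"api": "step_arm", "payload": {"steps": [[[0.85,0,0,-0.1,0],[0.85,0,0,-0.5,0],[0.85,0,0,-1,0],[0.85,0,0,-1,0]]]}}

```text
t: 41.25
tool_pos: [0.5165, -0.0104, 0.1532]
eef_rot: [-0.037, 0.999, -0.0, 0.004]
contact_force: [-1.0, -0.3, 0.7]
gripper_width: 0.85
grip_force: 0.0
```

Request:
{"api": "step_arm", "payload": {"steps": [[[1,0,0,-0.5,0],[1,0,0,-0.7,0],[1,0,0,-0.7,0],[1,0,0,-0.7,0],[1,0,0,-0.7,0]]]}}

```text
t: 41.75
tool_pos: [0.5139, -0.0103, 0.202]
eef_rot: [-0.037, 0.999, 0.0, -0.001]
contact_force: [-0.3, -0.8, -0.7]
gripper_width: 0.998
grip_force: 0.0
```

```bash
python3 - <<'E'
from h import *
o=env.get_obs();print((o['tool_pos']*1000).round(2),yaw(o['eef_rot']))
c=cam('wrist');np.savez('seam.npz',im=c[0],K=c[1],R=c[2],p=c[3])
z=[c[0][110:250,190:330]];save('w_in4',cv2.resize(z[0],None,fx=4,fy=4,interpolation=cv2.INTER_CUBIC))
th=np.radians(4.3);A=np.array([[np.cos(th),-np.sin(th)],[np.sin(th),np.cos(th)]])
S=np.array([(-24,24),(-24,9),(-24,-6),(-1.33,-6),(21.33,-6),(44,-6)])
P=np.c_[(S@A.T)+[513.7,-10.4],np.full(6,63)]/1000;print(proj(c,P).round(1).tolist())
E
```

```text
[513.91 -10.31 201.95] 94.29570428052983
[[280.2, 166.1], [264.9, 166.1], [249.6, 166.1], [249.8, 188.4], [249.9, 209.7], [250.1, 230.0]]
```

View pics/w_in4.png

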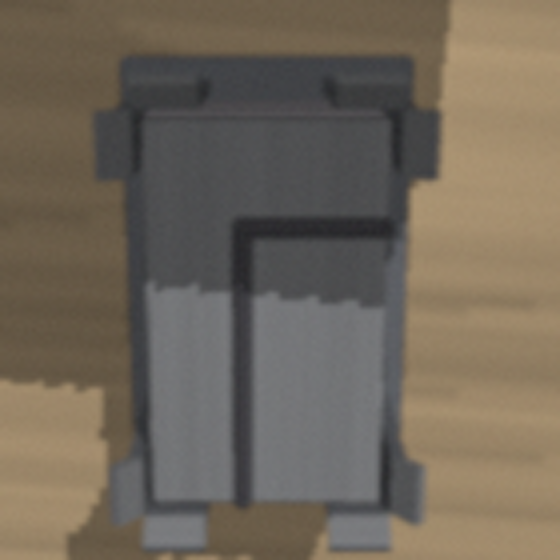

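The top plate is seated flat with its seam up: corner at about (250.4,166.6), long leg on column 250, short leg on row 167. Now the seam lines with sub-pixel fits, then the holder.

```bash
python3 - <<'E'
from h import *
d=np.load('seam.npz');c=(d['im'],d['K'],d['R'],d['p'])
g=cv2.cvtColor(c[0],cv2.COLOR_RGB2GRAY).astype(float)
def mn(s,o):
    b=np.interp(np.arange(len(s)),[0,len(s)-1],[np.median(s[:4]),np.median(s[-4:])]);w=np.clip(b-s-8,0,None)
    return o+(w*np.arange(len(s))).sum()/w.sum()
A=[(mn(g[r,241:262],241),r) for r in range(188,226,3)]
B=[(u,mn(g[158:177,u],158)) for u in range(258,280,2)]
P=onz(c,A,.064)[:,:2]*1000;Q=onz(c,B,.064)[:,:2]*1000
k=np.polyfit(P[:,0],P[:,1],1);j=np.polyfit(Q[:,1],Q[:,0],1)
print('long ang',np.degrees(np.arctan(k[0])),'short',-np.degrees(np.arctan(j[0])),np.abs(P[:,1]-np.polyval(k,P[:,0])).max(),np.abs(Q[:,0]-np.polyval(j,Q[:,1])).max())
y=(np.polyval(k,0)+k[0]*j[1])/(1-k[0]*j[0]);x=np.polyval(j,y);print('corner',x,y)
th=np.arctan(k[0]);Rm=np.array([[np.cos(th),-np.sin(th)],[np.sin(th),np.cos(th)]]);print('plate centre',np.array([x,y])-Rm@[-24,-6])
plan((420,-330,215,94.3))
E
```

```text
long ang 3.9746047581703223 short 4.2583328763472075 0.14765578482118258 0.061341854582508404
corner 490.4270139221478 -17.760926259375495
plate centre [513.95340492 -10.11181345]
[0.367, -0.974, -0.041] -0.0 -> [490.4 -90.2 205.2] 94.3
[0.367, -0.974, -0.041] -0.0 -> [ 467.  -170.1  208.4] 94.3
[0.367, -0.974, -0.041] -0.0 -> [ 443.5 -250.   211.7] 94.3
[0.368, -0.975, -0.041] -0.0 -> [ 420. -330.  215.] 94.3
```

```bash
python3 - <<'E'
from h import *
c=cam('top');save('t4z',cv2.resize(c[0][160:250,350:430],None,fx=6,fy=6,interpolation=cv2.INTER_CUBIC))
print((onz(c,[(400.2,218.6)],.157)*1000).round(),(onz(c,[(402.5,185)],.142)*1000).round())
plan((450,-360,250,76))
E
```

```text
[[ 472. -373.  157.]] [[ 565. -400.  142.]]
[0.225, -0.86, -0.12] 0.0102 -> [501.1 -80.3 211.6] 90.6
[0.169, -0.872, -0.12] 0.0102 -> [ 488.3 -150.2  221.2] 87.0
[0.113, -0.882, -0.12] 0.0101 -> [ 475.6 -220.2  230.8] 83.3
[0.057, -0.887, -0.12] 0.0102 -> [ 462.8 -290.1  240.4] 79.6
[-0.0, -0.888, -0.12] 0.0101 -> [ 450. -360.  250.] 76.0
```

View pics/t4z.png

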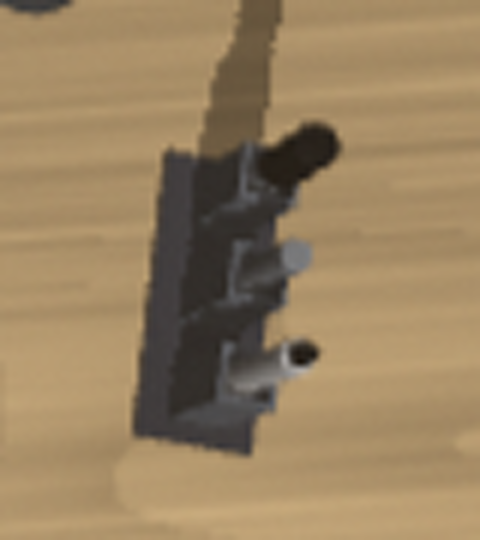

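Marker confirmed in the nearest tube, black stub at crop (303,354), giving about (472,-373). Moving above it.

```bash
python3 - <<'E'
from h import *
plan((472,-373,255,74))
E
```

```text
[0.172, -0.896, -0.133] 0.0113 -> [505.5 -82.8 212.6] 90.2
[0.108, -0.906, -0.132] 0.0113 -> [ 497.2 -155.3  223.2] 86.2
[0.044, -0.912, -0.133] 0.0113 -> [ 488.8 -227.9  233.8] 82.1
[-0.021, -0.913, -0.132] 0.0112 -> [ 480.4 -300.5  244.4] 78.1
[-0.085, -0.909, -0.133] 0.0113 -> [ 472. -373.  255.] 74.0
```

Request:
{"api": "step_arm", "payload": {"steps": [[[1,0.09,-0.45,-0.133,0.006],[1,0.172,-0.896,-0.133,0.0113],[1,0.172,-0.896,-0.133,0.0113]]]}}

```text
t: 42.15
tool_pos: [0.5054, -0.0856, 0.2133]
eef_rot: [0.0, 1.0, -0.0, -0.0]
contact_force: [-0.3, 1.0, -0.2]
gripper_width: 1.0
grip_force: 0.0
```

Request:
{"api": "step_arm", "payload": {"steps": [[[1,0.05,-0.45,-0.132,0.006],[1,0.108,-0.906,-0.132,0.0113],[1,0.108,-0.906,-0.132,0.0113]]]}}

```text
t: 42.45
tool_pos: [0.4971, -0.1579, 0.2237]
eef_rot: [0.035, 0.999, -0.0, -0.0]
contact_force: [-0.2, 1.1, -0.7]
gripper_width: 0.998
grip_force: 0.0
```

Request:
{"api": "step_arm", "payload": {"steps": [[[1,0.02,-0.45,-0.133,0.006],[1,0.044,-0.912,-0.133,0.0113],[1,0.044,-0.912,-0.133,0.0113]]]}}

```text
t: 42.75
tool_pos: [0.4888, -0.2301, 0.2342]
eef_rot: [0.071, 0.998, -0.0, -0.0]
contact_force: [-0.2, 0.6, -0.4]
gripper_width: 1.002
grip_force: 0.0
```

Request:
{"api": "step_arm", "payload": {"steps": [[[1,-0.01,-0.45,-0.132,0.006],[1,-0.021,-0.913,-0.132,0.0112],[1,-0.021,-0.913,-0.132,0.0112]]]}}

```text
t: 43.05
tool_pos: [0.4806, -0.3024, 0.2445]
eef_rot: [0.105, 0.994, 0.0, -0.001]
contact_force: [0.3, 0.8, -1.4]
gripper_width: 0.997
grip_force: 0.0
```

Request:
{"api": "step_arm", "payload": {"steps": [[[1,-0.04,-0.45,-0.133,0.006],[1,-0.085,-0.909,-0.133,0.0113],[1,-0.085,-0.909,-0.133,0.0113],[1,-0.085,-0.909,-0.133,0.0113],[1,-0.085,-0.909,-0.133,0.0113],[1,-0.085,-0.909,-0.133,0.0113]]]}}

```text
t: 43.65
tool_pos: [0.4728, -0.3717, 0.2562]
eef_rot: [0.138, 0.99, 0.0, -0.0]
contact_force: [-0.5, 0.5, -0.8]
gripper_width: 0.998
grip_force: 0.0
```

```bash
python3 - <<'E'
from h import *
o=env.get_obs();print((o['tool_pos']*1000).round(2),yaw(o['eef_rot']))
c=cam('wrist');np.savez('mk.npz',im=c[0],K=c[1],R=c[2],p=c[3])
print(proj(c,[[.472,-.373,.157],[.472,-.373,.08]]))
save('w_m',c[0])
E
```

```text
[ 472.82 -371.74  256.25] 74.08717930436438
[[254.25354902 201.64008916]
 [254.70211643 180.5620496 ]]
```

View pics/w_m.png

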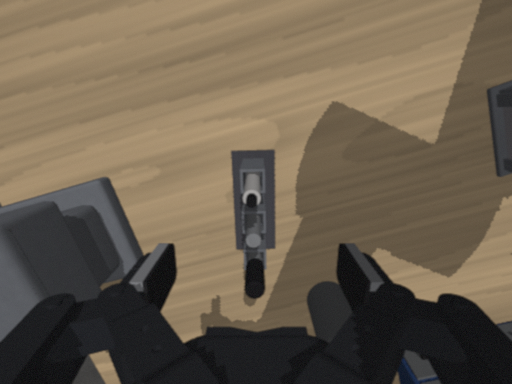

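```bash
python3 - <<'E'
from h import *
d=np.load('mk.npz');c=(d['im'],d['K'],d['R'],d['p'])
z=c[0][140:225,225:285];save('w_mz',cv2.resize(z,None,fx=7,fy=7,interpolation=cv2.INTER_CUBIC))
g=cv2.cvtColor(c[0],cv2.COLOR_RGB2GRAY)
m=np.zeros_like(g);m[192:211,240:266]=(g[192:211,240:266]<45)
n,l,s,ce=cv2.connectedComponentsWithStats(m)
for i in range(1,n):
    if s[i][4]>10:print(s[i],ce[i],onz(c,ce[i],.157)*1000)
m=np.zeros_like(g);m[165:215,235:272]=(g[165:215,235:272]>125)
n,l,s,ce=cv2.connectedComponentsWithStats(m)
for i in range(1,n):
    if s[i][4]>10:print('bright',s[i],ce[i])
E
```

```text
[246 194  10  14 109] [251.02752294 201.23853211] [[ 470.88103972 -375.58877061  157.        ]]
bright [243 175  18  29 170] [251.67647059 189.71176471]
```

View pics/w_mz.png

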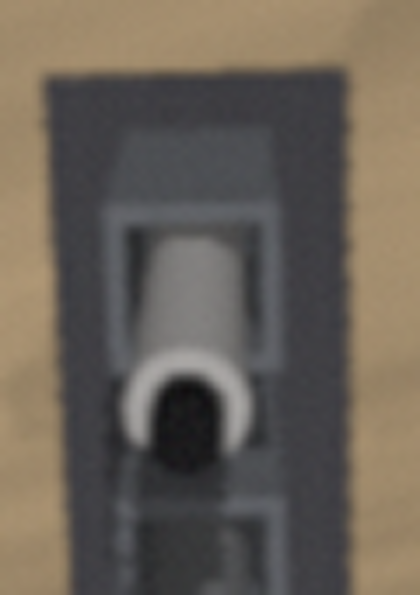

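```bash
python3 - <<'E'
from h import *
d=np.load('mk.npz');c=(d['im'],d['K'],d['R'],d['p'])
for uv,z in(((251.3,198.4),.145),((251.0,201.0),.157),((252.2,181.4),.080)):print(z,(onz(c,uv,z)*1000).round(1))
E
```

```text
0.145 [[ 472.  -375.9  145. ]]
0.157 [[ 470.7 -375.6  157. ]]
0.08 [[ 472.2 -376.    80. ]]
```

```bash
python3 - <<'E'
from h import *
plan((471.6,-376.2,180,74),(471.6,-376.2,115.5,74))
E
```

```text
[-0.0, -0.056, 0.954] 0.0002 -> [ 471.6 -376.2  180. ] 74.0
[-0.0, 0.0, 0.806] 0.0 -> [ 471.6 -376.2  115.5] 74.0
```

Request:
{"api": "step_arm", "payload": {"steps": [[[1,0,-0.056,0.3,0],[1,0,-0.056,0.6,0],[1,0,-0.056,0.954,0],[1,0,-0.056,0.954,0],[1,0,-0.056,0.954,0],[1,0,-0.056,0.954,0]]]}}

```text
t: 44.3
tool_pos: [0.4717, -0.3774, 0.1819]
eef_rot: [0.139, 0.99, -0.001, 0.001]
contact_force: [-0.8, -0.4, 0.1]
gripper_width: 0.996
grip_force: 0.0
```

Request:
{"api": "step_arm", "payload": {"steps": [[[1,0,0,0.2,0],[1,0,0,0.4,0],[1,0,0,0.6,0],[1,0,0,0.75,0],[1,0,0,0.806,0],[1,0,0,0.806,0],[1,0,0,0.806,0]]]}}

```text
t: 45.0
tool_pos: [0.4715, -0.3776, 0.1164]
eef_rot: [0.139, 0.99, -0.0, 0.001]
contact_force: [-0.4, -0.1, 0.8]
gripper_width: 0.999
grip_force: 0.0
```

```bash
python3 - <<'E'
from h import *
o=env.get_obs();print((o['tool_pos']*1000).round(2),yaw(o['eef_rot']),o['contact_force'])
E
```

```text
[ 471.52 -377.61  116.42] 73.9922039033218 [-0.40887255 -0.12953996  0.76739961]
```

Request:
{"api": "step_arm", "payload": {"steps": [[[0.6,0,0.014,0.012,0],[0.4,0,0.014,0.012,0],[0.3,0,0.014,0.012,0],[0.3,0,0.014,0.012,0]]]}}

```text
t: 45.4
tool_pos: [0.4715, -0.3763, 0.1146]
eef_rot: [0.139, 0.99, -0.0, 0.0]
contact_force: [-0.8, -0.4, 0.1]
gripper_width: 0.332
grip_force: 0.0
```

Request:
{"api": "step_arm", "payload": {"steps": [[[0.05,0,0,0,0],[0.05,0,0,0,0],[0.05,0,0,0,0],[0.05,0,0,0,0],[0.05,0,0,0,0],[0.05,0,0,0,0],[0.05,0,0,0,0]]], "force": 60}}

```text
t: 46.1
tool_pos: [0.4716, -0.3763, 0.1146]
eef_rot: [0.139, 0.99, -0.0, 0.0]
contact_force: [-1.2, 0.1, 3.5]
gripper_width: 0.169
grip_force: 58.4
```

Request:
{"api": "step_arm", "payload": {"steps": [[[0.05,0,0,-0.1,0],[0.05,0,0,-0.2,0],[0.05,0,0,-0.4,0],[0.05,0,0,-0.7,0],[0.05,0,0,-1,0],[0.05,0,0,-1,0]]]}}

```text
t: 46.7
tool_pos: [0.4724, -0.3771, 0.1986]
eef_rot: [0.139, 0.99, -0.001, 0.002]
contact_force: [-0.5, 0.1, 0.3]
gripper_width: 0.171
grip_force: 58.4
```

Request:
{"api": "step_arm", "payload": {"steps": [[[0.05,0,0,-0.3,0],[0.05,0,0,-0.6,0],[0.05,0,0,-0.75,0],[0.05,0,0,-0.75,0],[0.05,0,0,-0.75,0]]]}}

```text
t: 47.2
tool_pos: [0.4715, -0.3763, 0.2534]
eef_rot: [0.139, 0.99, 0.0, -0.0]
contact_force: [0.4, -0.5, -0.6]
gripper_width: 0.171
grip_force: 58.5
```

```bash
python3 - <<'E'
from h import *
o=env.get_obs();print((o['tool_pos']*1000).round(2),yaw(o['eef_rot']),o['gripper_width'])
c=cam('wrist');save('w_mh',c[0]);s=cam('scene');p=o['tool_pos']
q=proj(s,[p+[0,0,.005],p-[0,0,.108]]);print(q)
u,v=q.mean(0).astype(int);print('crop',u-50,v-60);save('s_mh',cv2.resize(s[0][v-60:v+60,max(0,u-50):u+50],None,fx=5,fy=5,interpolation=cv2.INTER_CUBIC))
E
```

```text
[ 471.49 -376.27  253.36] 73.99046933453788 0.1714540410209056
[[ 76.47640496 158.79825048]
 [ 90.74761497 198.0096277 ]]
crop 33 118
```

View pics/s_mh.png

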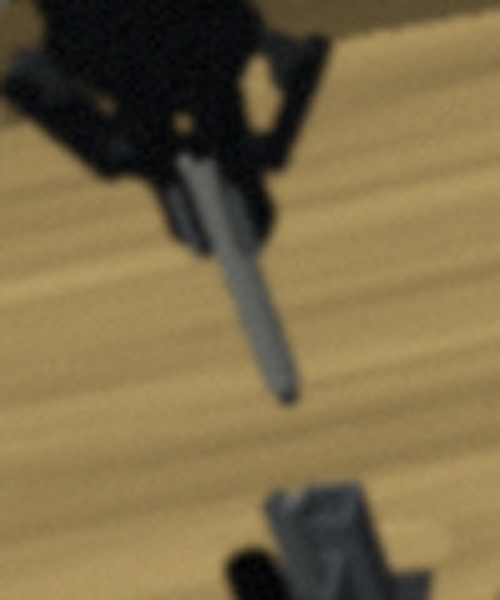

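The marker is out and vertical: the nib at (90.6,198.0) in the scene image matches the predicted (90.7,198.0). I have now viewed 16 pictures, over the limit of 14, so I'll view no more and work from numbers only.

```bash
python3 - <<'E'
from h import *
o=env.get_obs();p=o['tool_pos'];Rt=R.from_quat(o['eef_rot']).as_matrix()
c=cam('wrist');g=cv2.cvtColor(c[0],cv2.COLOR_RGB2GRAY).astype(int);D=c[0][...,0].astype(int)-c[0][...,2]
f=lambda z:proj(c,(p+Rt@[0,0,z]))[0].round(1)
print([(z,f(z).tolist()) for z in(.03,.06,.09,.0956,.1076)])
for r in range(190,262,4):
    row=(D[r,225:290]<18);i=np.flatnonzero(row);print(r,(225+i.min(),225+i.max(),len(i)) if len(i) else None,g[r,250:262:4])
E
```

```text
[(0.03, [255.8, 236.7]), (0.06, [255.9, 218.9]), (0.09, [255.9, 205.6]), (0.0956, [255.9, 203.5]), (0.1076, [255.9, 199.2])]
190 (np.int64(237), np.int64(277), 41) [82 81 81]
194 (np.int64(237), np.int64(277), 41) [ 90  92 100]
198 (np.int64(237), np.int64(277), 41) [109 131 132]
202 (np.int64(237), np.int64(277), 41) [116 129 132]
206 (np.int64(237), np.int64(277), 41) [118 129 133]
210 (np.int64(238), np.int64(277), 40) [120 129 132]
214 (np.int64(238), np.int64(277), 40) [120 130 133]
218 (np.int64(238), np.int64(277), 40) [122 130 134]
222 (np.int64(238), np.int64(277), 40) [123 131 131]
226 (np.int64(238), np.int64(277), 40) [124 132 133]
230 (np.int64(239), np.int64(277), 39) [121 130 134]
234 (np.int64(231), np.int64(281), 51) [125 132 131]
238 (np.int64(230), np.int64(282), 53) [124 133 133]
242 (np.int64(225), np.int64(289), 65) [123 131 131]
246 (np.int64(225), np.int64(289), 65) [125 130 131]
250 (np.int64(225), np.int64(289), 65) [126 130 131]
254 (np.int64(225), np.int64(289), 65) [127 131 132]
258 (np.int64(225), np.int64(289), 65) [126 130 132]
```

```bash
python3 - <<'E'
from h import *
o=env.get_obs();p=o['tool_pos'];Rt=R.from_quat(o['eef_rot']).as_matrix()
c=cam('wrist');g=cv2.cvtColor(c[0],cv2.COLOR_RGB2GRAY).astype(int)
f=lambda x,z:proj(c,(p+Rt@[x,0,z]))[0].round(1).tolist()
print('pred near rim',f(.008,.0956),f(0,.0956),'axis',f(.008,.05))
print(g[184:206,255].tolist())
for r in(200,208,216,224):print(r,g[r,240:274].tolist())
d=np.array([-24,24]);th=np.radians(4.1);A=np.array([[np.cos(th),-np.sin(th)],[np.sin(th),np.cos(th)]])
for s in((-24,24),(-24,-6),(44,-6)):print(s,(A@s+[513.9,-10.4]).round(1))
plan((500.5,11.8,250,94.1))
E
```

```text
pred near rim [255.9, 194.5] [255.9, 203.5] axis [255.9, 213.5]
[47, 54, 66, 77, 81, 80, 81, 83, 97, 99, 99, 120, 130, 130, 132, 132, 130, 132, 132, 132, 131, 131]
200 [65, 67, 65, 57, 50, 44, 48, 65, 89, 106, 116, 121, 124, 129, 130, 130, 131, 132, 133, 131, 130, 128, 123, 118, 107, 88, 75, 73, 70, 65, 67, 66, 66, 65]
208 [68, 66, 65, 58, 49, 58, 78, 92, 106, 113, 117, 124, 127, 129, 129, 130, 134, 133, 132, 131, 129, 126, 126, 122, 115, 108, 95, 81, 79, 70, 69, 67, 67, 65]
216 [64, 65, 63, 58, 54, 68, 91, 101, 111, 115, 120, 124, 128, 129, 131, 130, 132, 132, 131, 133, 130, 128, 126, 123, 119, 112, 106, 99, 98, 87, 71, 68, 67, 66]
224 [66, 67, 66, 65, 67, 82, 99, 109, 114, 120, 122, 125, 127, 129, 131, 131, 133, 132, 131, 132, 132, 130, 128, 127, 121, 117, 111, 104, 98, 91, 74, 68, 67, 67]
(-24, 24) [488.2  11.8]
(-24, -6) [490.4 -18.1]
(44, -6) [558.2 -13.2]
[0.197, 0.952, 0.008] -0.0112 -> [ 477.1 -298.5  252.6] 78.0
[0.13, 0.964, 0.008] -0.0112 -> [ 482.9 -220.9  251.9] 82.1
[0.062, 0.97, 0.008] -0.0112 -> [ 488.7 -143.4  251.3] 86.1
[-0.007, 0.973, 0.008] -0.0111 -> [494.6 -65.8 250.6] 90.1
[-0.075, 0.969, 0.008] -0.0112 -> [500.5  11.8 250. ] 94.1
```

```bash
python3 - <<'E'
from h import *
plan((488.2,11.8,240,94.1),(488.2,11.8,185,94.1))
E
```

```text
[0.227, 0.944, 0.033] -0.0112 -> [ 474.6 -298.5  250.6] 78.0
[0.16, 0.957, 0.033] -0.0112 -> [ 478.  -220.9  247.9] 82.1
[0.092, 0.966, 0.033] -0.0112 -> [ 481.4 -143.4  245.3] 86.1
[0.024, 0.97, 0.033] -0.0111 -> [484.8 -65.8 242.6] 90.1
[-0.044, 0.97, 0.033] -0.0112 -> [488.2  11.8 240. ] 94.1
[-0.0, 0.0, 0.687] 0.0 -> [488.2  11.8 185. ] 94.1
```

Request:
{"api": "step_arm", "payload": {"steps": [[[0.05,0.06,0.24,0.01,-0.003],[0.05,0.11,0.47,0.02,-0.006],[0.05,0.17,0.71,0.03,-0.009],[0.05,0.227,0.944,0.033,-0.0112]]]}}

```text
t: 47.8
tool_pos: [0.4747, -0.2977, 0.2511]
eef_rot: [0.104, 0.995, 0.0, -0.0]
contact_force: [-0.1, 0.3, -0.9]
gripper_width: 0.17
grip_force: 58.5
```

Request:
{"api": "step_arm", "payload": {"steps": [[[0.05,0.04,0.24,0.01,-0.003],[0.05,0.08,0.48,0.02,-0.006],[0.05,0.12,0.72,0.03,-0.009],[0.05,0.16,0.957,0.033,-0.0112]]]}}

```text
t: 48.2
tool_pos: [0.4781, -0.2199, 0.2487]
eef_rot: [0.069, 0.998, 0.0, -0.0]
contact_force: [1.1, -0.0, -0.9]
gripper_width: 0.171
grip_force: 58.5
```

Request:
{"api": "step_arm", "payload": {"steps": [[[0.05,0.02,0.24,0.01,-0.003],[0.05,0.046,0.48,0.02,-0.006],[0.05,0.07,0.72,0.03,-0.009],[0.05,0.092,0.966,0.033,-0.0112]]]}}

```text
t: 48.6
tool_pos: [0.4814, -0.1424, 0.2462]
eef_rot: [0.034, 0.999, 0.0, -0.0]
contact_force: [0.7, 0.5, -0.5]
gripper_width: 0.173
grip_force: 58.5
```

Request:
{"api": "step_arm", "payload": {"steps": [[[0.05,0.006,0.24,0.01,-0.003],[0.05,0.012,0.48,0.02,-0.006],[0.05,0.018,0.72,0.03,-0.009],[0.05,0.024,0.97,0.033,-0.0111]]]}}

```text
t: 49.0
tool_pos: [0.4847, -0.0649, 0.2435]
eef_rot: [-0.001, 1.0, 0.0, -0.0]
contact_force: [0.5, 0.6, -0.8]
gripper_width: 0.163
grip_force: 58.5
```

Request:
{"api": "step_arm", "payload": {"steps": [[[0.05,-0.01,0.24,0.01,-0.003],[0.05,-0.02,0.48,0.02,-0.006],[0.05,-0.03,0.72,0.03,-0.009],[0.05,-0.044,0.97,0.033,-0.0112],[0.05,-0.044,0.97,0.033,-0.0112],[0.05,-0.044,0.97,0.033,-0.0112],[0.05,-0.044,0.97,0.033,-0.0112]]]}}

```text
t: 49.7
tool_pos: [0.4883, 0.0112, 0.2411]
eef_rot: [-0.036, 0.999, -0.0, -0.0]
contact_force: [0.9, 0.3, -0.2]
gripper_width: 0.171
grip_force: 58.5
```

Request:
{"api": "step_arm", "payload": {"steps": [[[0.05,0,0,0.2,0],[0.05,0,0,0.4,0],[0.05,0,0,0.6,0],[0.05,0,0,0.687,0],[0.05,0,0,0.687,0],[0.05,0,0,0.687,0],[0.05,0,0,0.687,0]]]}}

```text
t: 50.4
tool_pos: [0.4888, 0.0115, 0.1872]
eef_rot: [-0.036, 0.999, -0.0, 0.001]
contact_force: [0.7, 0.4, -1.0]
gripper_width: 0.17
grip_force: 58.5
```

```bash
python3 - <<'E'
from h import *
o=env.get_obs();print((o['tool_pos']*1000).round(2),yaw(o['eef_rot']),R.from_quat(o['eef_rot']).as_matrix()[:,2].round(4))
c=cam('wrist')
# plate corner check: predicted seam corner/long-leg pixels vs image dark bead
g=cv2.cvtColor(c[0],cv2.COLOR_RGB2GRAY).astype(int)
th=np.radians(4.1);A=np.array([[np.cos(th),-np.sin(th)],[np.sin(th),np.cos(th)]])
for s in((-24,24),(-24,-6),(10,-6),(44,-6)):
    q=proj(c,np.r_[A@s+[513.9,-10.1],64]/1000)[0];print(s,q.round(1))
    u,v=q.astype(int)
    if 20<u<490 and 20<v<370: print('  row',g[v,u-14:u+15].tolist(),'\n  col',g[v-14:v+15,u].tolist())
plan((488.2,11.8,173,94.1),(488.2,11.8,171.2,94.1))
E
```

```text
[488.78  11.45 187.16] 94.09860754470698 [ 0.0013  0.     -1.    ]
(-24, 24) [256.5 193.5]
  row [75, 74, 73, 71, 73, 71, 74, 70, 75, 73, 72, 72, 74, 73, 73, 73, 71, 72, 71, 73, 71, 69, 77, 91, 99, 98, 100, 98, 98] 
  col [121, 121, 123, 120, 121, 121, 123, 121, 122, 122, 120, 117, 94, 77, 73, 87, 118, 128, 129, 129, 128, 128, 129, 129, 128, 129, 127, 127, 128]
(-24, -6) [225.  193.5]
  row [121, 122, 122, 122, 121, 122, 120, 122, 124, 123, 125, 123, 109, 82, 69, 70, 73, 73, 73, 73, 73, 71, 71, 72, 71, 72, 74, 72, 72] 
  col [125, 125, 125, 126, 125, 125, 125, 125, 126, 125, 125, 121, 99, 78, 69, 63, 63, 63, 63, 64, 63, 61, 62, 62, 65, 65, 65, 66, 66]
(10, -6) [226.1 226.6]
  row [118, 118, 121, 123, 122, 121, 120, 122, 122, 124, 124, 107, 78, 62, 65, 66, 73, 100, 122, 123, 111, 88, 82, 84, 82, 80, 81, 82, 81] 
  col [66, 64, 64, 65, 65, 66, 66, 65, 64, 65, 66, 65, 63, 65, 65, 64, 62, 63, 64, 65, 62, 64, 63, 63, 63, 59, 56, 51, 43]
(44, -6) [227.2 257.3]
  row [86, 48, 30, 31, 33, 29, 31, 32, 31, 31, 28, 34, 57, 84, 99, 101, 101, 99, 101, 99, 99, 100, 99, 88, 55, 34, 24, 28, 36] 
  col [33, 37, 41, 45, 50, 58, 63, 72, 76, 79, 86, 95, 94, 97, 99, 99, 97, 101, 100, 99, 99, 85, 55, 35, 30, 27, 33, 31, 30]
[0.007, 0.004, 0.176] 0.0 -> [488.2  11.8 173. ] 94.1
[-0.0, 0.0, 0.022] 0.0 -> [488.2  11.8 171.2] 94.1
```

Request:
{"api": "step_arm", "payload": {"steps": [[[0.05,0.007,0.004,0.06,0],[0.05,0.007,0.004,0.11,0],[0.05,0.007,0.004,0.15,0],[0.05,0.007,0.004,0.176,0],[0.05,0.007,0.004,0.176,0],[0.05,0.007,0.004,0.176,0],[0.05,0.007,0.004,0.176,0]]]}}

```text
t: 51.15
tool_pos: [0.4879, 0.0119, 0.1723]
eef_rot: [-0.036, 0.999, -0.0, 0.0]
contact_force: [0.7, 0.8, -0.3]
gripper_width: 0.169
grip_force: 58.5
```

Request:
{"api": "step_arm", "payload": {"steps": [[[0.05,0,0,0.006,0],[0.05,0,0,0.012,0],[0.05,0,0,0.012,0],[0.05,0,0,0.012,0]]]}}

```text
t: 51.55
tool_pos: [0.4878, 0.0119, 0.1712]
eef_rot: [-0.036, 0.999, 0.0, -0.0]
contact_force: [-0.1, -0.7, -1.0]
gripper_width: 0.171
grip_force: 58.5
```

Request:
{"api": "step_arm", "payload": {"steps": [[[0.05,0,0,0.004,0],[0.05,0,0,0.008,0],[0.05,0,0,0.008,0],[0.05,0,0,0.008,0]]]}}

```text
t: 51.95
tool_pos: [0.4878, 0.0119, 0.1705]
eef_rot: [-0.036, 0.999, 0.0, -0.0]
contact_force: [0.6, -0.3, -1.1]
gripper_width: 0.166
grip_force: 58.5
```

Request:
{"api": "step_arm", "payload": {"steps": [[[0.05,0,0,0.005,0],[0.05,0,0,0.01,0],[0.05,0,0,0.01,0],[0.05,0,0,0.01,0]]]}}

```text
t: 52.35
tool_pos: [0.4878, 0.0119, 0.1697]
eef_rot: [-0.036, 0.999, 0.0, -0.0]
contact_force: [-0.6, 0.2, -0.2]
gripper_width: 0.173
grip_force: 58.5
```

Request:
{"api": "step_arm", "payload": {"steps": [[[0.05,0,0,0.004,0],[0.05,0,0,0.008,0],[0.05,0,0,0.008,0],[0.05,0,0,0.008,0]]]}}

```text
t: 52.75
tool_pos: [0.488, 0.0119, 0.1695]
eef_rot: [-0.036, 0.999, 0.0, 0.0]
contact_force: [-1.3, -0.4, 5.0]
gripper_width: 0.17
grip_force: 58.6
```

Request:
{"api": "step_arm", "payload": {"steps": [[[0.05,0,0,-0.008,0],[0.05,0,0,-0.016,0],[0.05,0,0,-0.016,0]]]}}

```text
t: 53.05
tool_pos: [0.4877, 0.0118, 0.1701]
eef_rot: [-0.036, 0.999, 0.0, -0.0]
contact_force: [0.2, -0.2, -0.2]
gripper_width: 0.174
grip_force: 58.6
```

Request:
{"api": "step_arm", "payload": {"steps": [[[0.05,0,-0.025,0,0],[0.05,0,-0.05,0,0],[0.05,0,-0.075,0,0],[0.05,0,-0.1,0,0],[0.05,0,-0.125,0,0],[0.05,0,-0.15,0,0],[0.05,0,-0.175,0,0],[0.05,0,-0.2,0,0]]]}}

```text
t: 53.85
tool_pos: [0.489, -0.0043, 0.1704]
eef_rot: [-0.036, 0.999, 0.0, -0.0]
contact_force: [0.5, -0.1, -0.5]
gripper_width: 0.17
grip_force: 58.6
```

Request:
{"api": "step_arm", "payload": {"steps": [[[0.05,0,-0.025,0,0],[0.05,0,-0.05,0,0],[0.05,0,-0.075,0,0],[0.05,0,-0.1,0,0],[0.05,0,-0.125,0,0],[0.05,0,-0.15,0,0],[0.05,0,-0.175,0,0],[0.05,0,-0.175,0,0]]]}}

```text
t: 54.65
tool_pos: [0.49, -0.0183, 0.1704]
eef_rot: [-0.036, 0.999, -0.0, 0.0]
contact_force: [-0.7, -0.5, -1.0]
gripper_width: 0.169
grip_force: 58.6
```

Request:
{"api": "step_arm", "payload": {"steps": [[[0.05,-0.025,0.002,0,0],[0.05,-0.05,0.002,0,0],[0.05,-0.075,0.002,0,0],[0.05,-0.1,0.002,0,0],[0.05,-0.125,0.002,0,0],[0.05,-0.15,0.002,0,0],[0.05,-0.175,0.002,0,0],[0.05,-0.2,0.002,0,0]]]}}

```text
t: 55.45
tool_pos: [0.5061, -0.0167, 0.1704]
eef_rot: [-0.036, 0.999, 0.0, -0.0]
contact_force: [0.6, -0.5, -1.0]
gripper_width: 0.17
grip_force: 58.6
```

Request:
{"api": "step_arm", "payload": {"steps": [[[0.05,-0.025,0,0,0],[0.05,-0.05,0,0,0],[0.05,-0.075,0,0,0],[0.05,-0.1,0,0,0],[0.05,-0.125,0,0,0],[0.05,-0.15,0,0,0],[0.05,-0.175,0,0,0],[0.05,-0.2,0,0,0]]]}}

```text
t: 56.25
tool_pos: [0.5221, -0.0156, 0.1704]
eef_rot: [-0.036, 0.999, -0.0, 0.0]
contact_force: [0.6, 0.9, -1.3]
gripper_width: 0.17
grip_force: 58.6
```

Request:
{"api": "step_arm", "payload": {"steps": [[[0.05,-0.025,0,0,0],[0.05,-0.05,0,0,0],[0.05,-0.075,0,0,0],[0.05,-0.1,0,0,0],[0.05,-0.125,0,0,0],[0.05,-0.15,0,0,0],[0.05,-0.175,0,0,0],[0.05,-0.2,0,0,0]]]}}

```text
t: 57.05
tool_pos: [0.538, -0.0144, 0.1704]
eef_rot: [-0.036, 0.999, -0.0, -0.0]
contact_force: [-0.2, -0.3, -1.2]
gripper_width: 0.168
grip_force: 58.6
```

Request:
{"api": "step_arm", "payload": {"steps": [[[0.05,-0.025,0,0,0],[0.05,-0.05,0,0,0],[0.05,-0.075,0,0,0],[0.05,-0.1,0,0,0],[0.05,-0.125,0,0,0],[0.05,-0.15,0,0,0],[0.05,-0.175,0,0,0],[0.05,-0.2,0,0,0]]]}}

```text
t: 57.85
tool_pos: [0.554, -0.0133, 0.1704]
eef_rot: [-0.036, 0.999, -0.0, 0.0]
contact_force: [-0.3, -0.0, -0.8]
gripper_width: 0.167
grip_force: 58.6
```

Request:
{"api": "step_arm", "payload": {"steps": [[[0.05,-0.025,0,0,0],[0.05,-0.05,0,0,0],[0.05,-0.06,0,0,0],[0.05,-0.06,0,0,0],[0.05,-0.06,0,0,0]]]}}

```text
t: 58.35
tool_pos: [0.5586, -0.013, 0.1704]
eef_rot: [-0.036, 0.999, 0.0, -0.0]
contact_force: [-0.7, -0.1, -0.6]
gripper_width: 0.17
grip_force: 58.6
```

```bash
python3 - <<'E'
from h import *
plan((558.6,-13,255,94.1),(471.7,-376.3,255,74))
E
```

```text
[-0.0, -0.0, -0.529] 0.0 -> [558.6 -13.  212.7] 94.1
[-0.0, -0.0, -0.528] 0.0 -> [558.6 -13.  255. ] 94.1
[0.282, -0.89, -0.0] 0.0112 -> [541.2 -85.6 255. ] 90.1
[0.218, -0.908, -0.0] 0.0112 -> [ 523.8 -158.3  255. ] 86.0
[0.154, -0.921, -0.0] 0.0112 -> [ 506.5 -230.9  255. ] 82.0
[0.089, -0.93, -0.0] 0.0111 -> [ 489.1 -303.6  255. ] 78.0
[0.024, -0.934, -0.0] 0.0112 -> [ 471.7 -376.3  255. ] 74.0
```

Request:
{"api": "step_arm", "payload": {"steps": [[[0.05,0,0,-0.1,0],[0.05,0,0,-0.4,0],[0.05,0,0,-0.7,0],[0.05,0,0,-1,0],[0.05,0,0,-1,0],[0.05,0,0,-1,0]]]}}

```text
t: 58.95
tool_pos: [0.5588, -0.013, 0.251]
eef_rot: [-0.036, 0.999, -0.0, 0.001]
contact_force: [0.2, -0.7, -0.5]
gripper_width: 0.171
grip_force: 58.6
```

Request:
{"api": "step_arm", "payload": {"steps": [[[0.05,0.07,-0.22,-0.057,0.003],[0.05,0.14,-0.45,-0.057,0.006],[0.05,0.21,-0.67,-0.057,0.009],[0.05,0.282,-0.89,-0.057,0.0112]]]}}

```text
t: 59.35
tool_pos: [0.5406, -0.0862, 0.2538]
eef_rot: [-0.0, 1.0, 0.0, -0.001]
contact_force: [0.3, -0.2, -0.9]
gripper_width: 0.169
grip_force: 58.6
```

Request:
{"api": "step_arm", "payload": {"steps": [[[0.05,0.05,-0.22,0,0.003],[0.05,0.1,-0.45,0,0.006],[0.05,0.16,-0.67,0,0.009],[0.05,0.218,-0.908,0,0.0112]]]}}

```text
t: 59.75
tool_pos: [0.5233, -0.1588, 0.2538]
eef_rot: [0.035, 0.999, 0.0, -0.001]
contact_force: [-1.2, 0.3, -0.9]
gripper_width: 0.171
grip_force: 58.6
```

Request:
{"api": "step_arm", "payload": {"steps": [[[0.05,0.04,-0.23,0,0.003],[0.05,0.08,-0.46,0,0.006],[0.05,0.12,-0.69,0,0.009],[0.05,0.154,-0.921,0,0.0112]]]}}

```text
t: 60.15
tool_pos: [0.5059, -0.2315, 0.2538]
eef_rot: [0.07, 0.998, 0.0, -0.001]
contact_force: [0.3, -0.0, -1.1]
gripper_width: 0.17
grip_force: 58.6
```

Request:
{"api": "step_arm", "payload": {"steps": [[[0.05,0.02,-0.23,0,0.003],[0.05,0.04,-0.46,0,0.006],[0.05,0.07,-0.69,0,0.009],[0.05,0.089,-0.93,0,0.0111]]]}}

```text
t: 60.55
tool_pos: [0.4885, -0.3041, 0.2538]
eef_rot: [0.105, 0.995, 0.0, -0.001]
contact_force: [0.3, 1.2, -0.4]
gripper_width: 0.167
grip_force: 58.6
```

Request:
{"api": "step_arm", "payload": {"steps": [[[0.05,0.006,-0.23,0,0.003],[0.05,0.012,-0.46,0,0.006],[0.05,0.018,-0.69,0,0.009],[0.05,0.024,-0.934,0,0.0112],[0.05,0.024,-0.934,0,0.0112],[0.05,0.024,-0.934,0,0.0112],[0.05,0.024,-0.934,0,0.0112],[0.05,0.024,-0.934,0,0.0112]]]}}

```text
t: 61.35
tool_pos: [0.472, -0.3758, 0.2551]
eef_rot: [0.139, 0.99, 0.0, 0.0]
contact_force: [-0.2, 0.2, -0.8]
gripper_width: 0.169
grip_force: 58.6
```

```bash
python3 - <<'E'
from h import *
o=env.get_obs();print((o['tool_pos']*1000).round(2),yaw(o['eef_rot']))
plan((471.8,-376.4,195,74))
E
```

```text
[ 471.97 -375.8   255.12] 74.03427358540625
[-0.0, -0.008, 0.751] 0.0001 -> [ 471.8 -376.4  195. ] 74.0
```

Request:
{"api": "step_arm", "payload": {"steps": [[[0.05,0,-0.008,0.2,0],[0.05,0,-0.008,0.4,0],[0.05,0,-0.008,0.6,0],[0.05,0,-0.008,0.75,0],[0.05,0,-0.008,0.75,0],[0.05,0,-0.008,0.75,0],[0.05,0,-0.008,0.75,0]]]}}

```text
t: 62.05
tool_pos: [0.4719, -0.377, 0.1961]
eef_rot: [0.139, 0.99, -0.0, 0.001]
contact_force: [0.2, 0.1, -0.5]
gripper_width: 0.174
grip_force: 58.6
```

Request:
{"api": "step_arm", "payload": {"steps": [[[0.05,0,0.008,0.05,0],[0.05,0,0.008,0.1,0],[0.05,0,0.008,0.15,0],[0.05,0,0.008,0.2,0],[0.05,0,0.008,0.25,0],[0.05,0,0.008,0.25,0]]]}}

```text
t: 62.65
tool_pos: [0.4715, -0.3761, 0.1741]
eef_rot: [0.139, 0.99, 0.0, -0.001]
contact_force: [0.3, 0.4, -0.3]
gripper_width: 0.167
grip_force: 58.6
```

Request:
{"api": "step_arm", "payload": {"steps": [[[0.05,0,0,0.12,0],[0.05,0,0,0.24,0],[0.05,0,0,0.36,0],[0.05,0,0,0.48,0],[0.05,0,0,0.58,0],[0.05,0,0,0.65,0],[0.05,0,0,0.69,0],[0.05,0,0,0.69,0]]]}}

```text
t: 63.45
tool_pos: [0.4716, -0.3762, 0.1194]
eef_rot: [0.139, 0.99, 0.0, -0.0]
contact_force: [-0.3, 1.0, -1.5]
gripper_width: 0.17
grip_force: 58.6
```

Request:
{"api": "step_arm", "payload": {"steps": [[[0.05,0,0,0.01,0],[0.05,0,0,0.02,0],[0.05,0,0,0.03,0],[0.05,0,0,0.03,0],[0.05,0,0,0.03,0]]]}}

```text
t: 63.95
tool_pos: [0.4718, -0.3763, 0.1175]
eef_rot: [0.139, 0.99, -0.0, 0.0]
contact_force: [-0.4, 0.1, -0.0]
gripper_width: 0.167
grip_force: 58.6
```

Nib is about 3 mm above the tube floor; lowering the last bit, releasing gently and retracting.

Request:
{"api": "step_arm", "payload": {"steps": [[[0.05,0,0,0.01,0],[0.05,0,0,0.02,0],[0.05,0,0,0.03,0],[0.05,0,0,0.03,0],[0.05,0,0,0.03,0]]]}}

```text
t: 64.45
tool_pos: [0.4717, -0.3763, 0.1149]
eef_rot: [0.139, 0.99, 0.0, -0.0]
contact_force: [0.4, 0.6, -0.5]
gripper_width: 0.171
grip_force: 58.6
```

Request:
{"api": "step_arm", "payload": {"steps": [[[0.3,0,0,0,0],[0.3,0,0,0,0],[0.5,0,0,0,0],[0.9,0,0,0,0],[0.9,0,0,0,0],[0.9,0,0,0,0],[0.9,0,0,0,0]]]}}

```text
t: 65.15
tool_pos: [0.4717, -0.3763, 0.115]
eef_rot: [0.139, 0.99, -0.0, -0.0]
contact_force: [-0.5, 0.1, -0.1]
gripper_width: 0.901
grip_force: 0.0
```

Request:
{"api": "step_arm", "payload": {"steps": [[[0.9,0,0,-0.1,0],[0.9,0,0,-0.4,0],[0.9,0,0,-0.7,0],[0.9,0,0,-1,0],[0.9,0,0,-1,0]]]}}

```text
t: 65.65
tool_pos: [0.4727, -0.3771, 0.1994]
eef_rot: [0.139, 0.99, -0.001, 0.003]
contact_force: [-0.1, -0.7, -0.5]
gripper_width: 0.904
grip_force: 0.0
```

Request:
{"api": "step_arm", "payload": {"steps": [[[0.9,0,0,-0.3,0],[0.9,0,0,-0.6,0],[0.9,0,0,-0.8,0],[0.9,0,0,-0.8,0],[0.9,0,0,-0.8,0]]]}}

```text
t: 66.15
tool_pos: [0.4718, -0.3763, 0.2582]
eef_rot: [0.139, 0.99, 0.0, -0.0]
contact_force: [0.1, 0.3, -1.1]
gripper_width: 0.899
grip_force: 0.0
```

```bash
python3 - <<'E'
from h import *
o=env.get_obs();print((o['tool_pos']*1000).round(2),yaw(o['eef_rot']))
c=cam('wrist');g=cv2.cvtColor(c[0],cv2.COLOR_RGB2GRAY)
m=np.zeros_like(g);m[185:215,235:270]=(g[185:215,235:270]<45)
n,l,s,ce=cv2.connectedComponentsWithStats(m)
for i in range(1,n):
    if s[i][4]>20:print(s[i],onz(c,ce[i],.157)*1000)
t=cam('top');b=cv2.imread('pics/t4z.png');cur=cv2.cvtColor(t[0],cv2.COLOR_RGB2GRAY).astype(int)
t3=cv2.cvtColor(cv2.imread('pics/t3.png'),cv2.COLOR_BGR2GRAY).astype(int)
d=np.abs(cur-t3)>40
for nm,(y0,y1,x0,x1) in dict(can=(140,185,115,160),bottle=(125,165,343,380),holder=(180,240,370,410)).items():print(nm,d[y0:y1,x0:x1].sum())
for (P,k) in(((472,-376),'marker'),((519,-389),'punch'),((565,-400),'driver')):print(k,proj(t,np.array([P[0],P[1],157 if k=='marker' else 130 if k=='punch' else 142])/1000).round(1))
dk=((cur<45)).astype(np.uint8)[180:240,370:415];n,l,s,ce=cv2.connectedComponentsWithStats(dk);print([(s[i].tolist(),(ce[i]+[370,180]).round(1).tolist()) for i in range(1,n) if s[i][4]>5])
E
```

```text
[ 471.79 -376.34  258.25] 73.98926869944388
[252 194   9  13 100] [[ 470.89781276 -375.7052109   157.        ]]
can 0
bottle 443
holder 240
marker [[401.2 218.4]]
punch [[399.7 202.6]]
driver [[402.7 185.1]]
[([23, 1, 13, 12, 82], [398.9, 186.1]), ([23, 15, 22, 18, 239], [403.0, 204.3]), ([29, 38, 4, 2, 7], [400.3, 218.4])]
```

Request:
{"api": "step_arm", "payload": {"steps": [[[0.9,0.11,0.47,0.02,-0.006],[0.9,0.227,0.944,0.033,-0.0112],[0.9,0.227,0.944,0.033,-0.0112]]]}}

```text
t: 66.55
tool_pos: [0.4749, -0.2953, 0.2556]
eef_rot: [0.102, 0.995, 0.001, -0.001]
contact_force: [0.1, -0.9, -0.1]
gripper_width: 0.9
grip_force: 0.0
```

Request:
{"api": "step_arm", "payload": {"steps": [[[0.9,0.08,0.48,0.02,-0.006],[0.9,0.16,0.957,0.033,-0.0112],[0.9,0.16,0.957,0.033,-0.0112]]]}}

```text
t: 66.85
tool_pos: [0.4783, -0.2182, 0.253]
eef_rot: [0.067, 0.998, 0.001, -0.0]
contact_force: [1.2, 0.1, 0.9]
gripper_width: 0.899
grip_force: 0.0
```

Request:
{"api": "step_arm", "payload": {"steps": [[[0.9,0.046,0.48,0.02,-0.006],[0.9,0.092,0.966,0.033,-0.0112],[0.9,0.092,0.966,0.033,-0.0112]]]}}

```text
t: 67.15
tool_pos: [0.4818, -0.141, 0.2504]
eef_rot: [0.032, 0.999, 0.0, -0.0]
contact_force: [0.1, -0.8, 0.0]
gripper_width: 0.902
grip_force: 0.0
```

Request:
{"api": "step_arm", "payload": {"steps": [[[0.9,-0.1,0.48,0.02,-0.006],[0.9,-0.2,0.94,0.033,-0.0111],[0.9,-0.2,0.94,0.033,-0.0111]]]}}

```text
t: 67.45
tool_pos: [0.5037, -0.0676, 0.2473]
eef_rot: [-0.002, 1.0, 0.0, -0.001]
contact_force: [-0.2, -0.7, -0.1]
gripper_width: 0.904
grip_force: 0.0
```

Request:
{"api": "step_arm", "payload": {"steps": [[[0.9,-0.1,0.4,0.1,-0.006],[0.9,-0.15,0.7,0.4,-0.0112],[0.9,-0.15,0.7,0.5,-0.0112],[0.9,-0.15,0.7,0.5,-0.0112],[0.9,-0.15,0.7,0.5,-0.0112],[0.9,-0.15,0.7,0.5,-0.0112]]]}}

```text
t: 68.05
tool_pos: [0.5151, -0.0148, 0.2093]
eef_rot: [-0.035, 0.999, -0.0, 0.001]
contact_force: [-0.4, -0.3, -0.7]
gripper_width: 0.902
grip_force: 0.0
```

```bash
python3 - <<'E'
from h import *
o=env.get_obs();print((o['tool_pos']*1000).round(2),yaw(o['eef_rot']))
c=cam('wrist');g=cv2.cvtColor(c[0],cv2.COLOR_RGB2GRAY).astype(int)
th=np.radians(4.1);A=np.array([[np.cos(th),-np.sin(th)],[np.sin(th),np.cos(th)]])
for s in((-24,9),(10,-6),(36,-6)):
    q=proj(c,np.r_[A@s+[513.9,-10.1],64]/1000)[0];u,v=q.astype(int);print(s,q.round(1),'row',g[v,u-6:u+7].tolist(),'col',g[v-6:v+7,u].tolist())
t=cam('top');cur=cv2.cvtColor(t[0],cv2.COLOR_RGB2GRAY).astype(int)
for f in('t2','t3'):
    t3=cv2.cvtColor(cv2.imread(f'pics/{f}.png'),cv2.COLOR_BGR2GRAY).astype(int);d=np.abs(cur-t3)>40
    for nm,(y0,y1,x0,x1) in dict(can=(140,185,115,160),bottle=(125,165,343,380),holder=(180,240,370,410)).items():print(f,nm,d[y0:y1,x0:x1].sum())
E
```

```text
[515.14 -14.78 209.26] 94.01422808016024
(-24, 9) [269.6 163.9] row [45, 46, 45, 47, 45, 46, 44, 45, 47, 44, 45, 45, 46] col [81, 80, 82, 80, 69, 53, 44, 43, 45, 54, 74, 79, 81]
(10, -6) [254.7 196.4] row [119, 121, 122, 119, 100, 65, 58, 62, 70, 96, 120, 123, 122] col [56, 59, 60, 58, 59, 60, 58, 59, 60, 61, 60, 59, 60]
(36, -6) [254.8 219.7] row [117, 119, 119, 117, 102, 69, 60, 63, 70, 94, 119, 123, 121] col [59, 57, 59, 58, 59, 61, 60, 60, 59, 57, 59, 56, 58]
t2 can 0
t2 bottle 0
t2 holder 0
t3 can 0
t3 bottle 0
t3 holder 0
```

The plate is still in place, the marker is standing in its tube, and the can and bottle haven't moved. Handing in.

```bash
python3 -c "
from bench import env
print(env.sign_off())"
```

```text
the job is handed in; nothing more can be done
None
```

The job is handed in at about 68 s of the 210 s: block, both shims and top plate seated square, seam traced at 2 cm/s with the nib just above the plate surface (not pressing), marker back nib down in its original tube, can and bottle unmoved; I viewed 16 pictures, two over your limit of 14.

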